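Pack the slab weights back into the weight case

TASK

The balances have been checked: put every steel slab weight lying on the bench back into the wooden weight case, all flat on the floor of the tray in one layer, turned so that they fit together. Only when all of them are in, shut the lid fully, and then swing the hasp down flat over the catch on the front. Leave the brush and the bottle where they are.

Things in the scene. Friction and masses are not known exactly. Their poses are not given: they have to be found in the camera images.
- long_l1: steel slab weight, a long L 10 mm thick, 0.3 kg. Own frame: leg x -53.4 to +40.6, y -15 to +15 mm; foot x +10.6 to +40.6 reaching y +47. Origin on the underside beneath the centre of an upright lifting fin 28 mm (x) by 10 mm (y), its top 36 mm above the underside; z up. May be absent
- long_l2: the same shape, size and frame as long_l1, a second one; may be absent
- short_l1: steel slab weight, a short L 10 mm thick, 0.23 kg. Own frame: leg x -26.2 to +35.8, y -15 to +15 mm; other leg x -26.2 to +3.8 reaching y +47. Origin on the underside beneath the centre of an upright lifting fin 28 mm (x) by 10 mm (y), its top 36 mm above the underside; z up. May be absent
- short_l2: the same shape, size and frame as short_l1, a second one; may be absent
- bar1: steel slab weight, a straight bar 94 mm (x) by 30 mm (y), 10 mm thick, 0.23 kg. Origin on the underside at its middle, beneath the centre of an upright lifting fin 28 mm (x) by 10 mm (y), its top 36 mm above the underside; z up. May be absent
- bar2: the same shape, size and frame as bar1, a second one; may be absent
- case: the fixed wooden weight case, base 150 mm (x) by 182 mm (y), standing on the bench. Its origin is the centre of the underside, z up. Its front, where the hasp and the brass catch are, faces its own -x; the lid is hinged along its +x side. Its rim is 30 mm above the bench. It does not move
- tray (a point): centre of the blue-lined floor (20 mm above the bench) of the case's tray, axes as the case's: 130 mm (x) by 162 mm (y), 10 mm deep, so slabs lie level with the rim. All six slabs fill it in one layer: on a grid of 4 (x) by 5 (y) squares of 32 mm pitch each slab covers three or four squares, 2 mm left between neighbours
- lid_hinge (a point): midpoint of the lid's hinge line, which runs along the case's y at the rim of its +x side (75 mm from the case's centre, 30 mm above the bench)
- lid (a joint): the wooden lid's angle: 0 shut, 2.1 rad fully open, leaning back. A hollow cover 150 by 182 by 36 mm, walls 10 mm, 31 mm deep inside: shuts over the fins only if every slab is down in the tray. Its stiff hinge (0.28 N m) holds it at any angle; no handle: push it near its free edge with 2 to 5 N, from behind its outer face, then from above
- lid_edge (a point): middle of the lid's free edge on its outer (top) face: when shut it is over the case's front, 66 mm above the bench, 150 mm from the hinge line
- hasp (a joint): the hasp's angle against the lid: 0 hanging flat over the catch on the case's front (lid shut), pi/2 straight out from the lid's front, 2.4 rad fully up. A brass strap 30 mm wide, 4 mm thick, 42 mm long with a slot, hinged on the lid's front face; a stiff hinge (0.025 N m, under 1 N at its end) holds it at any angle
- hasp_hinge (a point): middle of the hasp's hinge line, which runs along the case's y: with the lid shut, 5 mm before the case's front face and 50 mm above the bench
- hasp_end (a point): middle of the hasp's free end, 42 mm from its hinge
- brush: bystander: a balance brush about 190 mm long lying loose on the bench beyond the work, its handle roughly along y; leave it alone. (Two fixed balances also stand on the bench, well out to either side, more than 0.42 m from the robot's x axis.)
- bottle: bystander: a small amber reagent bottle, 48 mm across and 95 mm tall, standing loose on the bench between robot and case, to the left; origin at its foot's centre; leave it alone
There are look-alikes about, which are no part of the job. What is shaped like the bar1 but green is not meant. Leave any red look-alike of the short_l1 alone.

How it is judged:
By the outcome, as a careful person would: the job done as asked, in the order asked, and still so for the second after the job is handed in, with the robot touching nothing.
Of long_l1, long_l2, short_l1, short_l2, bar1, bar2 only 5 to 6 are there at a start; the rules pass over those that are not, and their reading is None.
At some moment in a run one of long_l1, long_l2, short_l1, short_l2, bar1, bar2 may be knocked a few centimetres aside while the robot is not near it.
Once in a run the grip may slacken for a moment while it holds something.
It also fails if it takes over 210 s, if anything falls off the work surface, if the arm or the gripper's body presses on something with over 40 N, if the wrist force passes 120 N, or if a joint passes its speed limit or range.

ROBOT

A 6-joint arm with a two-finger parallel gripper is mounted at the origin on the work surface. World frame = base frame: x ahead of the robot, y to its left, z up, the work surface at z = 0. Lengths are in m, angles in rad, forces in N, time in s.
With the tool pointing down it reaches from about 0.25 to 0.775 m from the base axis. Payload 4 kg.
Tool frame: the origin (TCP) lies midway between the tips of the shut fingers; the grasp point (between the pads) lies 19 mm behind it (robot.grasp_offset is the distance from the TCP to the grasp point, in m); z points along the fingers, y is the direction in which the jaws open and shut (so a half turn about z gives the same grasp; the last joint's range is limited). The gripper opens to 94 mm and grips with 3 to 60 N. Pads are 16 mm wide; open, the fingers measure 119 mm over their backs; the gripper's body (75 mm by 177 mm) begins 78 mm behind the grasp point.
Start: joints at [-1.392, 0.087, 1.371, -0, 1.684, -0.103], TCP at [0.153, -0.528, 0.206] pointing down, gripper open.
Joint ranges: [-3.1, 3.1], [-0.76, 2.03], [0.27, 2.55], [-1.08, 4.22], [0.17, 2.65], [-2.57, 2.57]. Speed limits (rad/s): [2.79, 2.79, 3.14, 3.14, 3.14, 3.14].

INTERFACE

Orientations are given as [roll, pitch, yaw] about the fixed x, y, z axes, in that order (R = Rz(yaw) Ry(pitch) Rx(roll)).
In Python, from bench import status, viewer, order, robot gives the robot as it stands. The module is installed in compiled form; this text tells all that it offers.
- The arm moves only by the tool move_arm, never from a script. Its argument "targets" is a list of rows, each a list of 3 entries, a list of its own where there are three numbers: the shift along the tool's x, y, z in mm, then the turn, a rotation vector about the tool's x, y, z in degrees, then the opening, from -1 (shut) to 1 (fully open). A call has 1 to 20 rows; each row is the pose to reach, as a shift and turn from the pose commanded when the call began, along the tool's axes at that moment; what a row does not reach only later rows make up. A row lasts 1/8 s, in which the tool goes at most 62.5 mm and 10.7 degrees, less where a joint would pass 70% of its speed; a pose out of reach is approached as far as the arm can. A call with a gripper value outside its range is refused whole. The fingers move at their own pace and stop on an object; the grip force is fixed at half the most. Time passes only in rows, so rows that repeat a pose let the fingers close. It gives the time, the measured TCP pose, the force and the opening at its end, in the units of the state.
- status.get_obs(): the state, without advancing time (a new reading comes with each control period).
- viewer.snapshot(name): name is "side" or "top" or "wrist"; returns the picture (400x640x3 uint8, red, green, blue); there is no depth.
- viewer.camera_model(name): a dict with "K" (3x3 intrinsics, pixels), "xyz" and "attitude" of the camera in the world; the wrist camera has in their place "T_tool_cam" (4x4, takes a point from camera to tool coordinates, whose origin is the TCP and whose axes are the flange's). Camera axes: x right, y up, looking along -z (the intrinsics and any distortion apply to the point x, -y, -z); pixel columns grow to the right and rows downward; lengths in m; the calibration is good to about 2 mm. A picture is of the moment at which its call begins: read the wrist's pose just before it. camera_model takes no time and is no camera call.
- order.close_job(): hands the job in, once; it reports no verdict.
The state is a dict: "time": time; "joint_positions": joint angles; "qvel": joint speeds; "joint_torque": joint torques, N m; "tool_pos": TCP position; "ee_rot": TCP orientation; "wrist_force": force on the tool from outside, world axes, zero at the start; "wrist_torque": the same for the moment, N m; "width": finger opening in m.
Only numpy, scipy, OpenCV 4.12 (cv2) and the standard library are available. Lean on these libraries where they do the work, as an engineer would, in place of code of your own. Each camera call takes 0.05 s, during which the arm holds its last target. There are 200 camera calls.

## Working session

There is one attempt and no reset: what is moved stays moved. The work goes in short steps, Python scripts to look and compute and a tool call to move; the robot and the scene stay as the last step left them, time stands still between calls to the robot, and variables do not carry over. Pictures are saved under pics/ and viewed, about 12 in all and at most 16, crops included, and the job is handed in when it is done.

Besides the shell and the picture viewer there is one more tool, called after "Emit:" as name(argument=value, ...), one argument or row to a line, values as JSON. move_arm: Moves the arm, as the interface text tells. Its arguments: {"type":"object","properties":{"targets":{"type":"array"}},"required":["targets"]}

```bash
mkdir -p pics; python3 - <<'E'
from bench import status, viewer, order, robot
import cv2,numpy as np
o=status.get_obs();print(o)
for n in("top","side"):
    im=viewer.snapshot(n);cv2.imwrite(f"pics/{n}0.png",im[:,:,::-1]);print(n,viewer.camera_model(n))
print(viewer.camera_model("wrist"))
E
```

```text
{'time': 0.0, 'joint_positions': array([-1.39206690e+00,  8.79381136e-02,  1.37224492e+00,  2.53982479e-06,
        1.68355130e+00, -1.03076364e-01]), 'qvel': array([-0.00102227,  0.0024137 , -0.00022379,  0.00030028, -0.00109663,
       -0.00076315]), 'joint_torque': array([ 1.69593745e-04, -3.40177989e+01, -3.02425504e+01,  7.18668429e-02,
        3.29808611e-02, -1.85307904e-04]), 'tool_pos': array([ 0.15286351, -0.52777526,  0.20431812]), 'ee_rot': array([-3.13946260e+00, -2.22876283e-04,  2.81805840e-01]), 'wrist_force': array([-0.12678831, -0.03511056, -0.21732856]), 'wrist_torque': array([-0.01804277, -0.02923911,  0.01506149]), 'width': 0.09388836811617529}
top {'K': array([[427.80687002,   0.        , 317.17127962],
       [  0.        , 427.80687002, 198.86579176],
       [  0.        ,   0.        ,   1.        ]]), 'xyz': array([ 0.32907163, -0.06329225,  1.4149786 ]), 'attitude': array([ 0.11523489,  0.00445894, -1.57049014])}
side {'K': array([[419.29826195,   0.        , 323.09328719],
       [  0.        , 419.29826195, 202.59049872],
       [  0.        ,   0.        ,   1.        ]]), 'xyz': array([-0.0150088 ,  0.75392966,  1.08481491]), 'attitude': array([ 7.43342304e-01,  8.47193541e-04, -2.55013989e+00])}
{'K': array([[283.4190707 ,   0.        , 315.56206523],
       [  0.        , 283.4190707 , 198.33234864],
       [  0.        ,   0.        ,   1.        ]]), 'T_tool_cam': array([[-6.32475143e-04,  9.71158043e-01,  2.38435852e-01,
         6.93251006e-02],
       [ 9.99999692e-01,  5.03674093e-04,  6.01116823e-04,
         1.01723412e-03],
       [ 4.63685476e-04,  2.38436159e-01, -9.71158063e-01,
        -1.79423976e-01],
       [ 0.00000000e+00,  0.00000000e+00,  0.00000000e+00,
         1.00000000e+00]])}
```

View pics/top0.png

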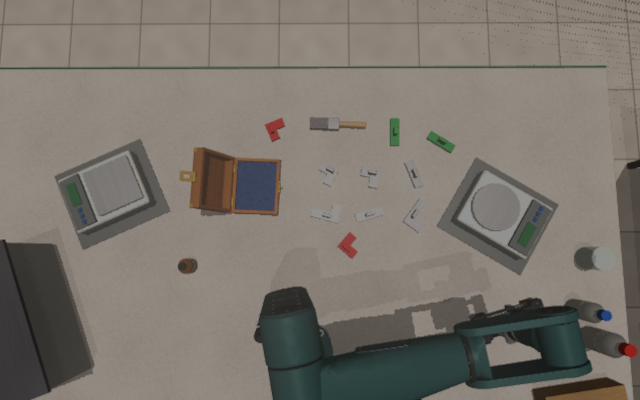

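View pics/side0.png

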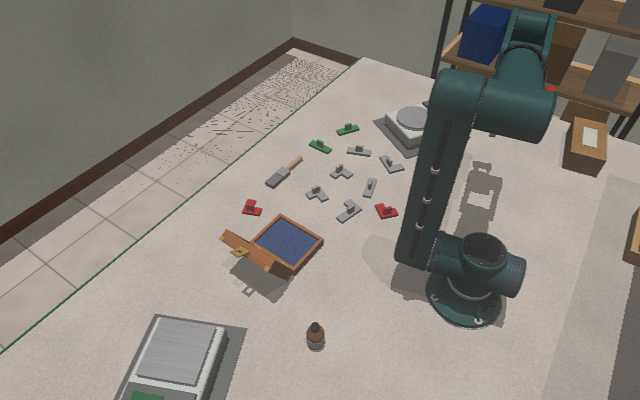

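The top view shows six grey slabs: short L at (329,175), short L (370,176), bar (413,174), long L (324,214), bar (369,214) and long L (413,215). The case is at (257,187), with its lid open to the left (+y), its catch on the right, and the hasp at (187,176). The side view agrees.

```bash
cat > h.py <<'E'
from bench import status, viewer, order, robot
import cv2,numpy as np
from scipy.spatial.transform import Rotation as Ro
def toolT(o=None):
    o=o or status.get_obs();T=np.eye(4);T[:3,:3]=Ro.from_euler('xyz',o['ee_rot']).as_matrix();T[:3,3]=o['tool_pos'];return T
def cam(n,T=None):
    m=viewer.camera_model(n)
    if n=='wrist': C=T@m['T_tool_cam']
    else:
        C=np.eye(4);C[:3,:3]=Ro.from_euler('xyz',m['attitude']).as_matrix();C[:3,3]=m['xyz']
    return m['K'],C
def ray(K,C,uv):
    uv=np.atleast_2d(uv).astype(float)
    d=np.c_[(uv[:,0]-K[0,2])/K[0,0],-(uv[:,1]-K[1,2])/K[1,1],-np.ones(len(uv))]
    return C[:3,3],d@C[:3,:3].T
def plane(K,C,uv,z):
    o,d=ray(K,C,uv);return o+d*((z-o[2])/d[:,2])[:,None]
def proj(K,C,P):
    p=(np.atleast_2d(P)-C[:3,3])@C[:3,:3];return np.c_[K[0,0]*p[:,0]/-p[:,2]+K[0,2],-K[1,1]*p[:,1]/-p[:,2]+K[1,2]]
def rel(pos,yaw,T=None):
    "shift mm in tool axes and turn to a tool-down pose, from the measured pose"
    T=toolT() if T is None else T
    R=Ro.from_euler('xyz',[np.pi,0,yaw]).as_matrix()
    s=T[:3,:3].T@(np.array(pos)-T[:3,3])*1000
    return np.round(s,1),np.round(np.degrees(Ro.from_matrix(T[:3,:3].T@R).as_rotvec()),1)
E
python3 - <<'E'
from h import *
K,C=cam('top')
for n,uv,z in [('s1',(329,175),.01),('s2',(370,176),.01),('barA',(413,174),.01),('L1',(324,214),.01),('barB',(369,214),.01),('L2',(413,215),.01),('tray',(257,187),.02),('t1',(282,159),.03),('t2',(281,213),.03),('h1',(234,157),.03),('h2',(231,214),.03),('bottle',(187,266),.05)]:
    print(n,plane(K,C,uv,z).round(3))
print(rel((.40,-.02,.33),0))
E
```

```text
s1 [[ 0.572 -0.096  0.01 ]]
s2 [[ 0.568 -0.233  0.01 ]]
barA [[ 0.575 -0.376  0.01 ]]
L1 [[ 0.442 -0.079  0.01 ]]
barB [[ 0.442 -0.228  0.01 ]]
L2 [[ 0.438 -0.372  0.01 ]]
tray [[0.53  0.141 0.02 ]]
t1 [[0.622 0.059 0.03 ]]
t2 [[0.443 0.06  0.03 ]]
h1 [[0.628 0.217 0.03 ]]
h2 [[0.44  0.223 0.03 ]]
bottle [[0.274 0.354 0.05 ]]
(array([ 378.7, -419.3, -124.7]), array([-0.1,  0. , 16.1]))
```

```bash
python3 -c "
from h import *
print(rel((.52,-.1,.31),0))"
```

```text
(array([ 471.7, -309. , -104.9]), array([-0.1,  0. , 16.1]))
```

Emit:
move_arm(
  targets=[
    [[0, 0, -60], [0, 0, 0], 1],
    [[50, -33, -105], [0, 0, 6], 1],
    [[100, -66, -105], [0, 0, 16], 1],
    [[150, -100, -105], [0, 0, 16], 1],
    [[200, -133, -105], [0, 0, 16], 1],
    [[250, -166, -105], [0, 0, 16], 1],
    [[300, -200, -105], [0, 0, 16], 1],
    [[350, -230, -105], [0, 0, 16], 1],
    [[400, -264, -105], [0, 0, 16], 1],
    [[440, -290, -105], [0, 0, 16], 1],
    [[472, -309, -105], [0, 0, 16], 1],
    [[472, -309, -105], [0, 0, 16], 1],
    [[472, -309, -105], [0, 0, 16], 1],
    [[472, -309, -105], [0, 0, 16], 1],
    [[472, -309, -105], [0, 0, 16], 1],
  ],
)

```text
time: 1.98
tool_pos: [0.5199, -0.1012, 0.3108]
ee_rot: [3.141, -0.0, 0.001]
wrist_force: [0.1, -0.4, 0.7]
width: 0.0937
```

```bash
python3 - <<'E'
from h import *
import json
o=status.get_obs();im=viewer.snapshot('wrist');bgr=im[:,:,::-1]
cv2.imwrite('pics/w1.png',bgr);np.save('w1T.npy',toolT(o));print(o['tool_pos'],o['ee_rot'],o['qvel'].round(3),o['time'])
E
```

```text
[ 0.51987932 -0.10115269  0.31076707] [ 3.14124471e+00 -4.18206647e-04  8.32991636e-04] [ 0.003  0.     0.001  0.002 -0.001  0.001] 1.975
```

View pics/w1.png

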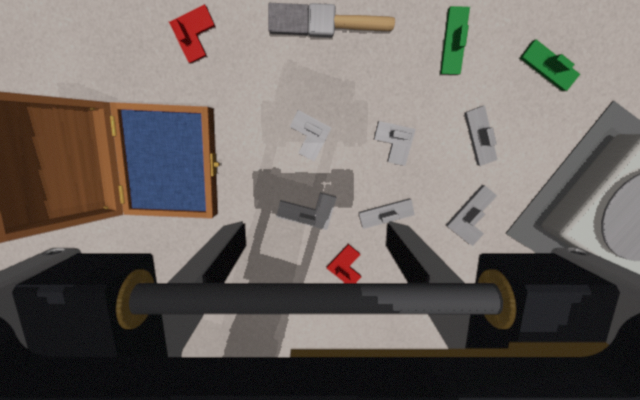

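The wrist view shows all six slabs: short Ls at (312,135) and (395,140), bars at (481,135) and (386,213), long Ls at (307,210) and (470,215). The tray's blue floor spans about (125-208,110-213).

```bash
python3 - <<'E'
from h import *
im=cv2.imread('pics/w1.png');T=np.load('w1T.npy');K,C=cam('wrist',T)
lab=cv2.cvtColor(im,cv2.COLOR_BGR2LAB).astype(int)
for n,p in [('slab',(308,122)),('slab2',(405,150)),('slabsh',(290,208)),('bench',(350,110)),('sh',(300,90)),('sh2',(265,185))]: print(n,im[p[1],p[0]],lab[p[1],p[0]])
m=((lab[:,:,2]-128<4)&(lab[:,:,1]-128<4)).astype(np.uint8)*255
m[225:]=0
m=cv2.medianBlur(m,3)
cv2.imwrite('pics/m1.png',m)
cs,_=cv2.findContours(m,cv2.RETR_EXTERNAL,cv2.CHAIN_APPROX_NONE)
for c in cs:
    if 200<cv2.contourArea(c)<3000:
        P=plane(K,C,c[:,0],.01)[:,:2]*1000
        r=cv2.minAreaRect(P.astype(np.float32));a=cv2.contourArea(P.astype(np.float32))
        print(c[:,0].mean(0).round(),'ctr',np.round(r[0]),'size',np.round(r[1],1),'ang',round(r[2],1),'area',round(a))
hs=cv2.cvtColor(im,cv2.COLOR_BGR2HSV)
b=cv2.inRange(hs,(95,90,30),(130,255,255));cs,_=cv2.findContours(b,cv2.RETR_EXTERNAL,cv2.CHAIN_APPROX_NONE)
c=max(cs,key=cv2.contourArea)
for z in(.02,.03):
    r=cv2.minAreaRect((plane(K,C,c[:,0],z)[:,:2]*1000).astype(np.float32));print('tray',z,r)
E
```

```text
slab [159 157 160] [166 129 127]
slab2 [159 158 162] [167 130 128]
slabsh [83 82 84] [ 89 129 128]
bench [151 156 165] [166 130 132]
sh [150 156 164] [166 130 132]
sh2 [ 93  96 102] [105 130 131]
[387. 213.] ctr [ 441. -228.] size [43.5 97.5] ang 14.7 area 3135
[472. 209.] ctr [ 450. -379.] size [45.2 93.1] ang 53.8 area 3048
[395. 141.] ctr [ 566. -229.] size [66.6 65.2] ang 77.6 area 3070
[309. 134.] ctr [578. -86.] size [64.7 66.1] ang 62.7 area 3026
[481. 136.] ctr [ 577. -375.] size [99.  46.1] ang 24.7 area 3528
[301.  19.] ctr [749. -80.] size [ 48.5 102.1] ang 0.0 area 4421
tray 0.02 ((535.5675659179688, 148.22743225097656), (124.22460174560547, 160.26004028320312), 87.4582748413086)
tray 0.03 ((536.7120361328125, 142.91053771972656), (121.58274841308594, 156.85177612304688), 87.4582748413086)
```

View pics/m1.png

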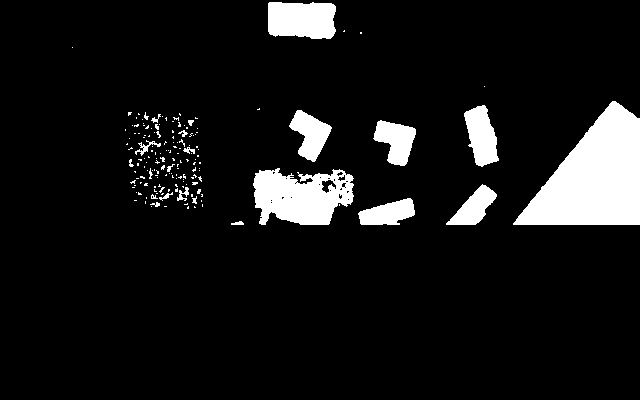

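```bash
cat > tile.py <<'E'
import numpy as np, itertools
# cells relative to own frame (mm centres), fin at origin
P={'L':[(-38.4,0),(-6.4,0),(25.6,0),(25.6,32)],'S':[(-11.2,0),(20.8,0),(-11.2,32)],'B':[(-32,0),(0,0),(32,0)]}
cx=np.arange(4)*32-48; cy=np.arange(5)*32-64
opts=[]
for k,c in P.items():
    for r in range(2 if k=='B' else 4):
        a=r*np.pi/2;R=np.round([[np.cos(a),-np.sin(a)],[np.sin(a),np.cos(a)]]);q=np.array(c)@R.T
        for i in range(4):
            for j in range(5):
                o=np.array([cx[i],cy[j]])-q[0];g=q+o
                ii=np.round((g[:,0]+48)/32).astype(int);jj=np.round((g[:,1]+64)/32).astype(int)
                if ii.min()<0 or ii.max()>3 or jj.min()<0 or jj.max()>4: continue
                opts.append((k,r,o,frozenset(zip(ii,jj))))
cells=[(i,j) for j in range(5) for i in range(4)]
sols=[]
def go(used,cnt,s):
    f=next((c for c in cells if c not in used),None)
    if f is None: sols.append(s);return
    for o in opts:
        if f in o[3] and not(o[3]&used) and cnt[o[0]]<2: go(used|o[3],{**cnt,o[0]:cnt[o[0]]+1},s+[o])
go(frozenset(),{'L':0,'S':0,'B':0},[])
def score(s,h=26):
    m=99
    for a in s:
        if a[1]%2 and a[2][0]>36: return -99
        for b in s:
            if a is b: continue
            d=np.abs(a[2]-b[2]); fb=(14,5) if b[1]%2==0 else (5,14); fa=(10,h) if a[1]%2==0 else (h,10)
            m=min(m,max(d[0]-fb[0]-fa[0],d[1]-fb[1]-fa[1]))
    return m
sols.sort(key=score,reverse=True)
if __name__=='__main__':
    print(len(sols))
    for s in sols[:4]:
        print(round(score(s),1),[(k,r*90,tuple(o.round(1)),sorted((int(a),int(b)) for a,b in c)) for k,r,o,c in s])
E
python3 tile.py; python3 -c "
from h import *
print(rel((.53,.13,.25),0))"
```

```text
73
1.0 [('L', 180, (np.float64(-22.4), np.float64(-32.0)), [(0, 0), (0, 1), (1, 1), (2, 1)]), ('L', 0, (np.float64(22.4), np.float64(-64.0)), [(1, 0), (2, 0), (3, 0), (3, 1)]), ('B', 0, (np.float64(-16.0), np.float64(0.0)), [(0, 2), (1, 2), (2, 2)]), ('S', 180, (np.float64(36.8), np.float64(32.0)), [(2, 3), (3, 2), (3, 3)]), ('S', 0, (np.float64(-36.8), np.float64(32.0)), [(0, 3), (0, 4), (1, 3)]), ('B', 0, (np.float64(16.0), np.float64(64.0)), [(1, 4), (2, 4), (3, 4)])]
1.0 [('L', 180, (np.float64(-22.4), np.float64(-32.0)), [(0, 0), (0, 1), (1, 1), (2, 1)]), ('L', 0, (np.float64(22.4), np.float64(-64.0)), [(1, 0), (2, 0), (3, 0), (3, 1)]), ('B', 90, (np.float64(-48.0), np.float64(32.0)), [(0, 2), (0, 3), (0, 4)]), ('S', 0, (np.float64(-4.8), np.float64(0.0)), [(1, 2), (1, 3), (2, 2)]), ('S', 180, (np.float64(36.8), np.float64(32.0)), [(2, 3), (3, 2), (3, 3)]), ('B', 0, (np.float64(16.0), np.float64(64.0)), [(1, 4), (2, 4), (3, 4)])]
1.0 [('L', 180, (np.float64(-22.4), np.float64(-32.0)), [(0, 0), (0, 1), (1, 1), (2, 1)]), ('L', 0, (np.float64(22.4), np.float64(-64.0)), [(1, 0), (2,
[... 157 characters left out ...]
 2), (3, 2)]), ('S', 0, (np.float64(-4.8), np.float64(32.0)), [(1, 3), (1, 4), (2, 3)]), ('S', 180, (np.float64(36.8), np.float64(64.0)), [(2, 4), (3, 3), (3, 4)])]
1.0 [('L', 180, (np.float64(-22.4), np.float64(-32.0)), [(0, 0), (0, 1), (1, 1), (2, 1)]), ('L', 0, (np.float64(22.4), np.float64(-64.0)), [(1, 0), (2, 0), (3, 0), (3, 1)]), ('B', 90, (np.float64(-48.0), np.float64(32.0)), [(0, 2), (0, 3), (0, 4)]), ('B', 90, (np.float64(-16.0), np.float64(32.0)), [(1, 2), (1, 3), (1, 4)]), ('S', 0, (np.float64(27.2), np.float64(0.0)), [(2, 2), (2, 3), (3, 2)]), ('S', 180, (np.float64(36.8), np.float64(64.0)), [(2, 4), (3, 3), (3, 4)])]
(array([  10.2, -231. ,   60.7]), array([ 0. , -0. ,  0.1]))
```

Emit:
move_arm(
  targets=[
    [[2, -50, 20], [0, 0, 10], 1],
    [[4, -100, 50], [0, 0, 20], 1],
    [[6, -150, 80], [0, 0, 30], 1],
    [[8, -200, 110], [0, 0, 40], 1],
    [[10, -231, 111], [0, 0, 50], 1],
    [[10, -231, 111], [0, 0, 60], 1],
    [[10, -231, 111], [0, 0, 70], 1],
    [[10, -231, 111], [0, 0, 80], 1],
    [[10, -231, 111], [0, 0, 90], 1],
    [[10, -231, 111], [0, 0, 90], 1],
    [[10, -231, 111], [0, 0, 90], 1],
    [[10, -231, 111], [0, 0, 90], 1],
    [[10, -231, 111], [0, 0, 90], 1],
  ],
)

```text
time: 3.65
tool_pos: [0.4603, -0.0794, 0.1704]
ee_rot: [-3.064, 0.101, -1.375]
wrist_force: [-0.1, -0.9, -0.8]
width: 0.0943
```

```bash
python3 - <<'E'
from h import *
o=status.get_obs();im=viewer.snapshot('wrist')[:,:,::-1].copy()
cv2.imwrite('pics/w2.png',im);np.save('w2T.npy',toolT(o));print(o['tool_pos'],o['ee_rot'],o['joint_positions'].round(2))
K,C=cam('wrist',toolT(o))
b=cv2.inRange(cv2.cvtColor(im,cv2.COLOR_BGR2HSV),(95,80,25),(130,255,255));b=cv2.medianBlur(b,5)
cs,_=cv2.findContours(b,cv2.RETR_EXTERNAL,cv2.CHAIN_APPROX_NONE);c=max(cs,key=cv2.contourArea)
print(cv2.boundingRect(c))
for z in(.02,.03): print(z,cv2.minAreaRect((plane(K,C,c[:,0],z)[:,:2]*1000).astype(np.float32)))
print(cv2.approxPolyDP(c,4,True)[:,0])
E
```

```text
[ 0.4603012  -0.07944291  0.1703526 ] [-3.06443731  0.10064169 -1.37482939] [-0.39 -0.11  1.64  0.13  1.6   2.57]
(193, 314, 108, 44)
0.02 ((532.3530883789062, 167.76055908203125), (89.80145263671875, 150.1357879638672), 87.49999237060547)
0.03 ((530.2451171875, 157.33596801757812), (87.00784301757812, 145.4652557373047), 87.50003814697266)
[[193 335]
 [287 357]
 [300 316]
 [205 314]]
```

View pics/w2.png

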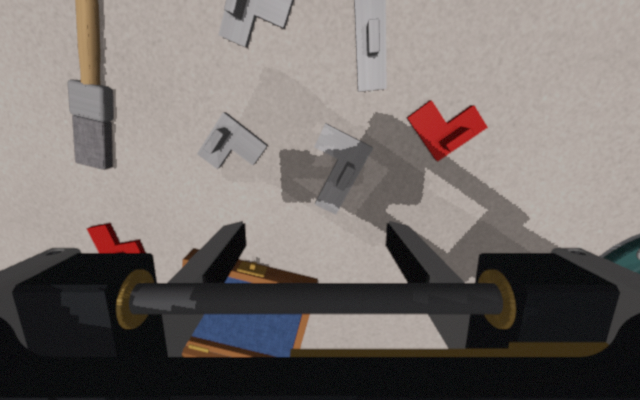

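That view missed because joint 6 reached its limit. The relation is j6 = j1 − yaw + 90°, so I'll use yaw near +90° over the tray.

```bash
python3 -c "
from h import *
print(rel((.53,.142,.22),0)); print(rel((.53,.142,.22),1.57))"
```

```text
(array([-209.5, -114.4,  -20.8]), array([ -7.5,   1.8, -79.1]))
(array([-209.5, -114.4,  -20.8]), array([  -8.9,   -5.5, -168.8]))
```

Emit:
move_arm(
  targets=[
    [[0, 0, -30], [0, 0, 0], 1],
  ],
)

```text
time: 3.82
tool_pos: [0.4576, -0.0816, 0.1981]
ee_rot: [-3.069, 0.105, -1.374]
wrist_force: [0.0, -1.0, 0.5]
width: 0.0941
```

```bash
python3 -c "
from h import *
print(status.get_obs()['joint_positions'],toolT(),rel((.53,.142,.22),0)); print(rel((.53,.142,.22),1.57))"
```

```text
[-0.39589774 -0.12127524  1.59628825  0.1279794   1.6634936   2.5649388 ] [[ 0.19430328 -0.97960773  0.05113641  0.45755241]
 [-0.97536931 -0.18738835  0.11636288 -0.08160124]
 [-0.10440761 -0.07248657 -0.99188948  0.19807191]
 [ 0.          0.          0.          1.        ]] (array([-206.3, -114.5,    8. ]), array([ -7.6,   2.1, -78.8]))
(array([-206.3, -114.5,    8. ]), array([  -9.4,   -5.3, -168.6]))
```

Emit:
move_arm(
  targets=[
    [[-206, -114.5, 8], [-9, -5, -80], 1],
    [[-206, -114.5, 8], [-9, -5, -80], 1],
    [[-206, -114.5, 8], [-9, -5, -80], 1],
    [[-206, -114.5, 8], [-9, -5, -80], 1],
    [[-206, -114.5, 8], [-9.4, -5.3, -168.6], 1],
    [[-206, -114.5, 8], [-9.4, -5.3, -168.6], 1],
    [[-206, -114.5, 8], [-9.4, -5.3, -168.6], 1],
    [[-206, -114.5, 8], [-9.4, -5.3, -168.6], 1],
    [[-206, -114.5, 8], [-9.4, -5.3, -168.6], 1],
    [[-206, -114.5, 8], [-9.4, -5.3, -168.6], 1],
    [[-206, -114.5, 8], [-9.4, -5.3, -168.6], 1],
    [[-206, -114.5, 8], [-9.4, -5.3, -168.6], 1],
    [[-206, -114.5, 8], [-9.4, -5.3, -168.6], 1],
    [[-206, -114.5, 8], [-9.4, -5.3, -168.6], 1],
    [[-206, -114.5, 8], [-9.4, -5.3, -168.6], 1],
    [[-206, -114.5, 8], [-9.4, -5.3, -168.6], 1],
    [[-206, -114.5, 8], [-9.4, -5.3, -168.6], 1],
    [[-206, -114.5, 8], [-9.4, -5.3, -168.6], 1],
    [[-206, -114.5, 8], [-9.4, -5.3, -168.6], 1],
  ],
)

```text
time: 6.2
tool_pos: [0.5316, 0.1419, 0.2218]
ee_rot: [3.137, 0.002, 1.571]
wrist_force: [0.9, 0.0, 0.5]
width: 0.0936
```

```bash
cat >> h.py <<'E'
def look(name):
    o=status.get_obs();im=viewer.snapshot('wrist')[:,:,::-1].copy();cv2.imwrite(f'pics/{name}.png',im);T=toolT(o);np.save(f'pics/{name}.npy',T)
    print('t',round(o['time'],2),'pos',o['tool_pos'].round(4),'rot',o['ee_rot'].round(4),'F',o['wrist_force'].round(1),'w',round(o['width'],4));return im,*cam('wrist',T),T
def tray(im,K,C,z=.02):
    b=cv2.inRange(cv2.cvtColor(im,cv2.COLOR_BGR2HSV),(95,80,25),(130,255,255));b=cv2.morphologyEx(cv2.medianBlur(b,5),cv2.MORPH_CLOSE,np.ones((9,9)))
    c=max(cv2.findContours(b,cv2.RETR_EXTERNAL,cv2.CHAIN_APPROX_NONE)[0],key=cv2.contourArea)
    print('bbox',cv2.boundingRect(c),cv2.approxPolyDP(c,4,True)[:,0].tolist())
    return cv2.minAreaRect((plane(K,C,c[:,0],z)[:,:2]*1000).astype(np.float32)),c
E
python3 - <<'E'
from h import *
im,K,C,T=look('w3')
r,c=tray(im,K,C);print(r, cv2.boxPoints(r))
for p in cv2.approxPolyDP(c,4,True)[:,0]: print(p,plane(K,C,p,.02).round(4),plane(K,C,p,.03).round(4))
E
```

```text
t 6.2 pos [0.5316 0.1419 0.2218] rot [3.1369e+00 1.9000e-03 1.5707e+00] F [0.9 0.  0.5] w 0.0936
bbox (259, 127, 123, 99) [[259, 129], [261, 220], [372, 223], [379, 133]]
((536.4924926757812, 144.4814910888672), (128.58470153808594, 160.74742126464844), 87.40805053710938) [[453.29355  83.88962]
 [613.8765   76.62021]
 [619.6914  205.07336]
 [459.10846 212.34277]]
[259 129] [[0.4594 0.2095 0.02  ]] [[0.4613 0.2095 0.03  ]]
[261 220] [[0.4561 0.0848 0.02  ]] [[0.4581 0.0881 0.03  ]]
[372 223] [[0.613 0.08  0.02 ]] [[0.6109 0.0834 0.03  ]]
[379 133] [[0.6164 0.2043 0.02  ]] [[0.6142 0.2044 0.03  ]]
```

View pics/w3.png

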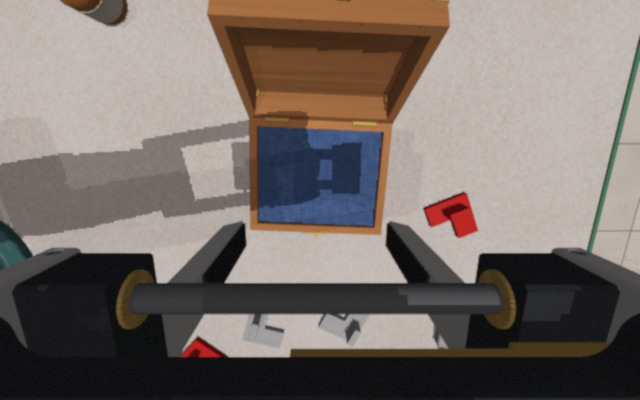

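The tray floor measures 128.6 x 160.7 mm (true 130 x 162), centred at (0.5365, 0.1445), with case yaw about 87.4°. The joint 6 range limits how far each slab can be turned, so I need the slab yaws before choosing the tiling.

```bash
python3 -c "
import cv2;im=cv2.imread('pics/w1.png')[95:250,255:515];cv2.imwrite('pics/w1c.png',cv2.resize(im,None,fx=3,fy=3,interpolation=cv2.INTER_CUBIC))"
```

```text
(no output)
```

View pics/w1c.png

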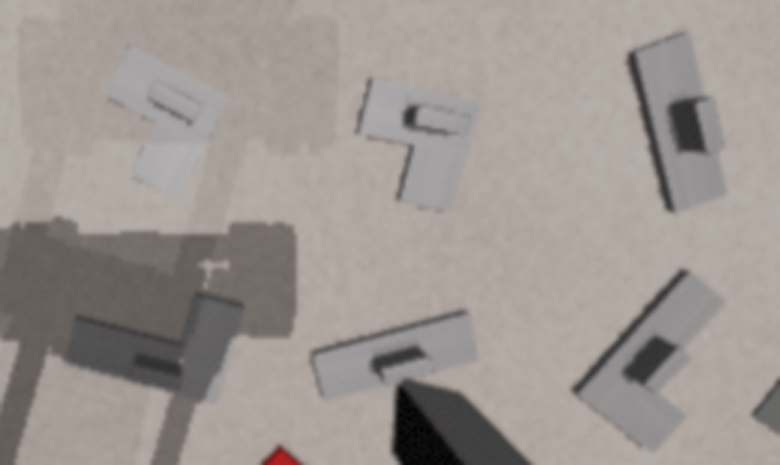

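```bash
python3 - <<'E'
from tile import *
f=[s for s in sols if not any(k=='S' and r==2 for k,r,_,_ in s) and sum(k=='L' and r==0 for k,r,_,_ in s)<2]
print(len(f))
for h in(26,22.5):
  f.sort(key=lambda s:score(s,h),reverse=True)
  for s in f[:4]: print(h,round(score(s,h),1),[(k,r*90,*o.round(1).tolist()) for k,r,o,c in s])
E
python3 -c "
from h import *
print(rel((.51,-.1,.15),np.radians(63)))"
```

```text
45
26 1.0 [('S', 270, -48.0, -43.2), ('L', 0, 22.4, -64.0), ('S', 270, 16.0, -11.2), ('L', 270, -48.0, 25.6), ('B', 0, 16.0, 32.0), ('B', 0, 16.0, 64.0)]
26 1.0 [('S', 270, -48.0, -43.2), ('L', 0, 22.4, -64.0), ('S', 270, 16.0, -11.2), ('B', 90, -48.0, 32.0), ('L', 180, 9.6, 32.0), ('B', 0, 16.0, 64.0)]
26 -99 [('L', 0, -9.6, -64.0), ('B', 90, 48.0, -32.0), ('L', 270, -48.0, -6.4), ('S', 0, -4.8, 0.0), ('S', 90, 48.0, 43.2), ('B', 0, -16.0, 64.0)]
26 -99 [('L', 0, -9.6, -64.0), ('B', 90, 48.0, -32.0), ('S', 90, -16.0, -20.8), ('B', 90, -48.0, 32.0), ('S', 270, 16.0, 20.8), ('L', 180, 9.6, 64.0)]
22.5 4.5 [('S', 270, -48.0, -43.2), ('L', 0, 22.4, -64.0), ('S', 270, 16.0, -11.2), ('L', 270, -48.0, 25.6), ('B', 0, 16.0, 32.0), ('B', 0, 16.0, 64.0)]
22.5 4.5 [('S', 270, -48.0, -43.2), ('L', 0, 22.4, -64.0), ('S', 270, 16.0, -11.2), ('B', 90, -48.0, 32.0), ('L', 180, 9.6, 32.0), ('B', 0, 16.0, 64.0)]
22.5 -99 [('L', 0, -9.6, -64.0), ('B', 90, 48.0, -32.0), ('L', 270, -48.0, -6.4), ('S', 0, -4.8, 0.0), ('S', 90, 48.0, 43.2), ('B', 0, -16.0, 64.0)]
22.5 -99 [('L', 0, -9.6, -64.0), ('B', 90, 48.0, -32.0), ('S', 90, -16.0, -20.8), ('B', 90, -48.0, 32.0), ('S', 270, 16.0, 20.8), ('L', 180, 9.6, 64.0)]
(array([-241.7,  -22. ,   72.2]), array([ 0.3,  0. , 27. ]))
```

The crop gives these yaws: S1 ≈ 63°, S2 ≈ 78°, L1 ≈ -104°, L2 ≈ 138°, barA ≈ 15°, barB ≈ 105°. Every slab in tiling A can be reached with them. I'll start with S1.

```bash
cat >> h.py <<'E'
DIM={'L':(94,62,-6.4,16),'S':(62,62,4.8,16),'B':(94,30,0,0)}
def slab(im,K,C,T,kind,yaw0,z=.01,near=None,bmax=130.5,out=None):
    "pose (x,y mm, yaw deg) of the slab of that kind nearest to point near (world mm)"
    lab=cv2.GaussianBlur(cv2.cvtColor(im,cv2.COLOR_BGR2LAB),(5,5),0).astype(float)
    m=((lab[:,:,2]<bmax)&(lab[:,:,2]>122)&(np.abs(lab[:,:,1]-128.5)<3.5)).astype(np.uint8)*255
    m[245:]=0
    m=cv2.morphologyEx(m,cv2.MORPH_OPEN,np.ones((3,3)))
    if out: cv2.imwrite(out,m)
    near=T[:2,3]*1000 if near is None else np.array(near);best=None
    for c in cv2.findContours(m,cv2.RETR_EXTERNAL,cv2.CHAIN_APPROX_NONE)[0]:
        if cv2.contourArea(c)<300: continue
        P=(plane(K,C,c[:,0],z)[:,:2]*1000).astype(np.float32);r=cv2.minAreaRect(P)
        d=np.hypot(*(np.array(r[0])-near))
        if best is None or d<best[0]: best=(d,r,cv2.contourArea(P),cv2.boundingRect(c))
    d,r,a,bb=best;w,h,dx,dy=DIM[kind]
    angs=[r[2]+90*k for k in range(-4,5)];y=min(angs,key=lambda q:abs(q-yaw0));t=np.radians(y)
    o=np.array(r[0])-[dx*np.cos(t)-dy*np.sin(t),dx*np.sin(t)+dy*np.cos(t)]
    print(kind,'size',np.round(r[1],1),'area',round(a),'bbox',bb,'-> origin',o.round(1),'yaw',round(y,2));return o,y
E
python3 -c "
from h import *
print(rel((.590,-.0975,.13),np.radians(63)))"
```

```text
(array([-239.2,   57.9,   92.5]), array([ 0.3,  0. , 27. ]))
```

Emit:
move_arm(
  targets=[
    [[-120, 29, 0], [0, 0, 14], 1],
    [[-200, 50, 40], [0, 0, 27], 1],
    [[-239, 58, 92], [0.3, 0, 27], 1],
    [[-239, 58, 92], [0.3, 0, 27], 1],
    [[-239, 58, 92], [0.3, 0, 27], 1],
    [[-239, 58, 92], [0.3, 0, 27], 1],
    [[-239, 58, 92], [0.3, 0, 27], 1],
    [[-239, 58, 92], [0.3, 0, 27], 1],
    [[-239, 58, 92], [0.3, 0, 27], 1],
  ],
)

```text
time: 7.38
tool_pos: [0.5907, -0.0961, 0.1319]
ee_rot: [3.14, 0.0, 1.102]
wrist_force: [0.6, -1.0, 0.1]
width: 0.0941
```

```bash
python3 - <<'E'
from h import *
im,K,C,T=look('s1')
m='pics/s1m.png'
o,y=slab(im,K,C,T,'S',63,out=m)
print(rel((*o/1000,.012),np.radians(y)))
cv2.imwrite('pics/s1v.png',np.hstack([im[100:260,180:460],cv2.cvtColor(cv2.imread(m,0)[100:260,180:460],cv2.COLOR_GRAY2BGR)]))
E
```

```text
t 7.38 pos [ 0.5907 -0.0961  0.1319] rot [3.1396e+00 3.0000e-04 1.1023e+00] F [ 0.6 -1.   0.1] w 0.0941
S size [64.7 63.2] area 2982 bbox (272, 161, 59, 59) -> origin [590.6 -98. ] yaw 62.2
(array([ -1.4,   0.6, 119.6]), array([0.1, 0. , 0.9]))
```

View pics/s1v.png

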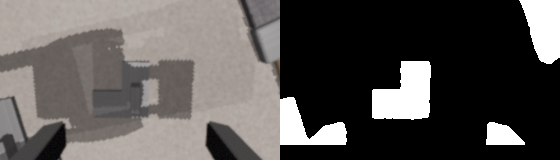

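Emit:
move_arm(
  targets=[
    [[-1.5, 0.5, 60], [0, 0, 1], -0.2],
    [[-1.5, 0.5, 100], [0, 0, 1], -0.2],
    [[-1.5, 0.5, 119], [0, 0, 1], -0.2],
    [[-1.5, 0.5, 119], [0, 0, 1], -0.2],
    [[-1.5, 0.5, 119], [0, 0, 1], -0.5],
    [[-1.5, 0.5, 119], [0, 0, 1], -1],
    [[-1.5, 0.5, 119], [0, 0, 1], -1],
    [[-1.5, 0.5, 119], [0, 0, 1], -1],
    [[-1.5, 0.5, 119], [0, 0, 1], -1],
    [[-1.5, 0.5, 119], [0, 0, 1], -1],
  ],
)

```text
time: 8.68
tool_pos: [0.5898, -0.0988, 0.0117]
ee_rot: [-3.141, 0.001, 1.083]
wrist_force: [-0.6, -0.1, 1.0]
width: 0.0097
```

```bash
python3 - <<'E'
from h import *
c=np.array([.5365,.1445]);y=np.radians(87.4);R=np.array([[np.cos(y),-np.sin(y)],[np.sin(y),np.cos(y)]])
for n,p in dict(Sa=(-48,-43.2),L2=(22.4,-64),Sb=(16,-11.2),L1=(-48,25.6),B1=(16,32),B2=(16,64)).items(): print(n,(c+R@np.array(p)/1000).round(4))
print(rel((.5777,.0946,.10),np.radians(-2.6)))
E
```

```text
Sa [0.5775 0.0946]
L2 [0.6015 0.164 ]
Sb [0.5484 0.16  ]
L1 [0.5087 0.0977]
B1 [0.5053 0.1619]
B2 [0.4733 0.1634]
(array([ 165.1, -101.3,  -88.5]), array([ 0. ,  0.1, 64.7]))
```

Emit:
move_arm(
  targets=[
    [[0, 0, -50], [0, 0, 0], -1],
    [[0, 0, -88], [0, 0, 0], -1],
    [[50, -30, -88], [0, 0, 20], -1],
    [[100, -60, -88], [0, 0, 40], -1],
    [[165, -101, -88], [0, 0, 64.7], -1],
    [[165, -101, -88], [0, 0, 64.7], -1],
    [[165, -101, -88], [0, 0, 64.7], -1],
    [[165, -101, -88], [0, 0, 64.7], -1],
    [[165, -101, -88], [0, 0, 64.7], -1],
    [[165, -101, -88], [0, 0, 64.7], -1],
    [[165, -101, -88], [0, 0, 64.7], -1],
    [[165, -101, -88], [0, 0, 64.7], -1],
  ],
)

```text
time: 10.18
tool_pos: [0.5781, 0.0941, 0.0994]
ee_rot: [3.141, 0.0, -0.045]
wrist_force: [0.9, 0.2, -2.7]
width: 0.01
```

```bash
python3 - <<'E'
from h import *
im,K,C,T=look('s1h')
r,c=tray(im,K,C);print(r)
cv2.imwrite('pics/s1hv.png',im[60:330])
E
```

```text
t 10.18 pos [0.5781 0.0941 0.0994] rot [ 3.1408e+00  3.0000e-04 -4.5500e-02] F [ 0.9  0.2 -2.7] w 0.01
bbox (191, 168, 141, 109) [[331, 170], [193, 169], [202, 276], [223, 253], [246, 251], [245, 226], [250, 220], [292, 218], [294, 176], [329, 175]]
((560.6513061523438, 144.667236328125), (130.22702026367188, 108.31953430175781), 87.98316192626953)
```

View pics/s1hv.png

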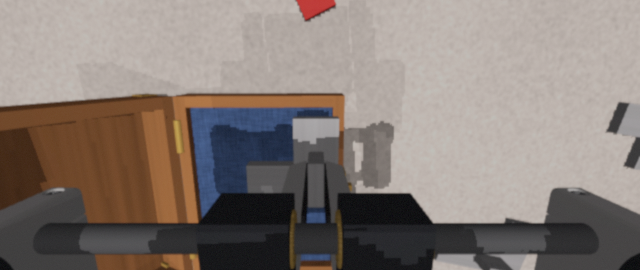

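The held slab's leg end is at about (293-338,177), and the tray's upper edge is at row 169. I'll measure both from this one image.

```bash
python3 - <<'E'
from h import *
im=cv2.imread('pics/s1h.png');T=np.load('pics/s1h.npy');K,C=cam('wrist',T)
g=cv2.cvtColor(im,cv2.COLOR_BGR2GRAY)
print('col315 rows160-190',g[164:190,315]); print('row190 cols',g[195,285:350])
for u,v,z in [(315,176.5,.0977),(293.5,195,.0977),(337.5,195,.0977)]:
    P=plane(K,C,(u,v),z);print(u,v,P.round(4),'tool',((P[0]-T[:3,3])@T[:3,:3]*1000).round(1))
print('floor top edge',[plane(K,C,(u,168.5),.02).round(4)[0] for u in (195,250,290)])
print(im[158:180,250], )
E
```

```text
col315 rows160-190 [120 119 110  93  81  72  54  46  46  47  44  48  58  76 117 158 167 169
 168 167 167 167 167 167 166 166]
row190 cols [ 43  45  44  46  45  44  50  91 144 159 161 160 160 160 161 160 158 158
 159 161 161 162 163 163 162 162 163 162 163 164 164 162 162 160 159 160
 161 162 161 160 158 157 157 158 157 157 157 157 156 157 159 160 157 140
  98  71  66  68  84 112 120 121 121 119 118]
315 176.5 [[0.6177 0.092  0.0977]] tool [39.6  0.3  1.7]
293.5 195 [[0.6061 0.1067 0.0977]] tool [ 27.4 -13.8   1.7]
337.5 195 [[0.6047 0.0779 0.0977]] tool [27.4 15.1  1.7]
floor top edge [array([0.6173, 0.2022, 0.02  ]), array([0.615 , 0.1519, 0.02  ]), array([0.6133, 0.1153, 0.02  ])]
[[ 67 112 165]
 [ 67 112 165]
 [ 68 112 165]
 [ 66 110 164]
 [ 65 110 164]
 [ 65 110 164]
 [ 68 111 165]
 [ 66 109 162]
 [ 74 107 155]
 [ 98 100 131]
 [120  91  88]
 [122  82  63]
 [120  81  62]
 [117  79  59]
 [120  82  63]
 [119  81  60]
 [117  80  59]
 [120  81  62]
 [124  85  63]
 [121  82  61]
 [118  81  59]
 [116  77  59]]
```

Emit:
move_arm(
  targets=[
    [[-4, -1, 0], [0, 0, 0], -1],
    [[-4, -1, 40], [0, 0, 0], -1],
    [[-4, -1, 56], [0, 0, 0], -1],
    [[-4, -1, 60], [0, 0, 0], -1],
    [[-4, -1, 64], [0, 0, 0], -1],
    [[-4, -1, 67], [0, 0, 0], -1],
    [[-4, -1, 67], [0, 0, 0], -1],
    [[-4, -1, 67], [0, 0, 0], -1],
  ],
)

```text
time: 11.22
tool_pos: [0.5745, 0.0954, 0.033]
ee_rot: [3.141, -0.001, -0.046]
wrist_force: [0.2, -0.7, -1.8]
width: 0.01
```

Emit:
move_arm(
  targets=[
    [[0, 0, 1], [0, 0, 0], -0.57],
    [[0, 0, 1], [0, 0, 0], -0.57],
    [[0, 0, 1], [0, 0, 0], -0.57],
    [[0, 0, -20], [0, 0, 0], -0.57],
    [[0, 0, -80], [0, 0, 0], -0.5],
    [[0, 0, -120], [0, 0, 0], 1],
    [[0, 0, -120], [0, 0, 0], 1],
  ],
)

```text
time: 12.1
tool_pos: [0.5769, 0.0957, 0.1577]
ee_rot: [-3.141, -0.01, -0.046]
wrist_force: [0.1, -0.3, 0.2]
width: 0.0399
```

```bash
python3 - <<'E'
from h import *
print(rel((.5806,-.2371,.13),np.radians(77.6)))
E
```

```text
(array([ 18.8, 332.3,  27.8]), array([  0.4,  -0.5, -80.2]))
```

Emit:
move_arm(
  targets=[
    [[20, 60, -10], [0, 0, -10], 1],
    [[20, 333, 0], [0, 0, -80], 1],
    [[20, 333, 0], [0, 0, -80], 1],
    [[20, 333, 0], [0, 0, -80], 1],
    [[20, 333, 0], [0, 0, -80], 1],
    [[20, 333, 24], [0, 0, -80], 1],
    [[20, 333, 24], [0, 0, -80], 1],
    [[20, 333, 24], [0, 0, -80], 1],
    [[20, 333, 24], [0, 0, -80], 1],
    [[20, 333, 24], [0, 0, -80], 1],
    [[20, 333, 24], [0, 0, -80], 1],
  ],
)

```text
time: 13.48
tool_pos: [0.5787, -0.2378, 0.1284]
ee_rot: [-3.141, 0.001, 1.35]
wrist_force: [0.3, -0.3, -0.2]
width: 0.094
```

```bash
python3 - <<'E'
from h import *
im,K,C,T=look('s2')
o,y=slab(im,K,C,T,'S',77,out='pics/s2m.png')
print(rel((*o/1000,.012),np.radians(y)))
E
```

```text
t 13.47 pos [ 0.5787 -0.2378  0.1284] rot [-3.1411e+00  8.0000e-04  1.3495e+00] F [ 0.3 -0.3 -0.2] w 0.094
S size [64.3 64.5] area 2946 bbox (273, 158, 60, 60) -> origin [ 581.1 -236.3] yaw 79.46
(array([  2.1,   2. , 116.6]), array([-0. ,  0. , -2.1]))
```

Emit:
move_arm(
  targets=[
    [[3, 1.5, 60], [0, 0, -2], -0.2],
    [[3, 1.5, 100], [0, 0, -2], -0.2],
    [[3, 1.5, 116], [0, 0, -2], -0.2],
    [[3, 1.5, 116], [0, 0, -2], -0.2],
    [[3, 1.5, 116], [0, 0, -2], -0.5],
    [[3, 1.5, 116], [0, 0, -2], -1],
    [[3, 1.5, 116], [0, 0, -2], -1],
    [[3, 1.5, 116], [0, 0, -2], -1],
    [[3, 1.5, 116], [0, 0, -2], -1],
    [[3, 1.5, 116], [0, 0, -2], -1],
  ],
)

```text
time: 14.78
tool_pos: [0.5808, -0.2356, 0.0128]
ee_rot: [-3.141, 0.001, 1.385]
wrist_force: [-0.1, 0.5, -0.1]
width: 0.0099
```

```bash
python3 - <<'E'
from h import *
print(rel((.5484,.160,.10),np.radians(-2.6)))
E
```

```text
(array([ 382.7, -104.9,  -87.5]), array([ 0. ,  0.1, 82. ]))
```

Emit:
move_arm(
  targets=[
    [[0, 0, -50], [0, 0, 0], -1],
    [[0, 0, -88], [0, 0, 0], -1],
    [[383, -105, -88], [0, 0, 82], -1],
    [[383, -105, -88], [0, 0, 82], -1],
    [[383, -105, -88], [0, 0, 82], -1],
    [[383, -105, -88], [0, 0, 82], -1],
    [[383, -105, -88], [0, 0, 82], -1],
    [[383, -105, -88], [0, 0, 82], -1],
    [[383, -105, -88], [0, 0, 82], -1],
    [[383, -105, -88], [0, 0, 82], -1],
    [[383, -105, -88], [0, 0, 82], -1],
    [[383, -105, -88], [0, 0, 82], -1],
    [[383, -105, -88], [0, 0, 82], -1],
    [[383, -105, -88], [0, 0, 82], -1],
  ],
)

```text
time: 16.52
tool_pos: [0.5485, 0.1598, 0.1004]
ee_rot: [3.141, 0.0, -0.046]
wrist_force: [0.7, 1.5, -2.4]
width: 0.0097
```

```bash
cat >> h.py <<'E'
def edges(im,p,q,thr=25):
    "gray-profile jumps along p->q (pixels): list of (u,v,step)"
    g=cv2.GaussianBlur(cv2.cvtColor(im,cv2.COLOR_BGR2GRAY),(3,3),0).astype(float);n=int(np.hypot(*np.subtract(q,p)))*2
    t=np.linspace(0,1,n);s=np.array([cv2.getRectSubPix(g.astype(np.float32),(1,1),(float(p[0]+(q[0]-p[0])*a),float(p[1]+(q[1]-p[1])*a)))[0,0] for a in t])
    d=s[6:]-s[:-6];r=[]
    for i in range(1,len(d)-1):
        if abs(d[i])>thr and abs(d[i])>=abs(d[i-1]) and abs(d[i])>abs(d[i+1]): a=t[i+3];r.append((round(p[0]+(q[0]-p[0])*a,1),round(p[1]+(q[1]-p[1])*a,1),int(d[i])))
    return r
def held(K,C,T,uv):
    P=plane(K,C,uv,T[2,3]-.0017);return ((P-T[:3,3])@T[:3,:3]*1000).round(1)
E
python3 - <<'E'
from h import *
im,K,C,T=look('s2h')
r,c=tray(im,K,C);print(r)
print(edges(im,(315,130),(315,200)),edges(im,(280,195),(350,195)))
cv2.imwrite('pics/s2hv.png',im[60:330])
E
```

```text
t 16.52 pos [0.5485 0.1598 0.1004] rot [ 3.1408e+00  3.0000e-04 -4.6200e-02] F [ 0.7  1.5 -2.4] w 0.0097
bbox (259, 130, 111, 94) [[369, 131], [261, 131], [264, 221], [292, 221], [294, 180], [330, 179], [334, 167], [366, 166]]
((573.42724609375, 159.1127166748047), (98.86162567138672, 87.10710144042969), 87.50909423828125)
[(np.float64(315.0), np.float64(173.3), -31), (np.float64(315.0), np.float64(181.9), 92)] [(np.float64(292.6), np.float64(195.0), 105), (np.float64(338.4), np.float64(195.0), -60)]
```

View pics/s2hv.png

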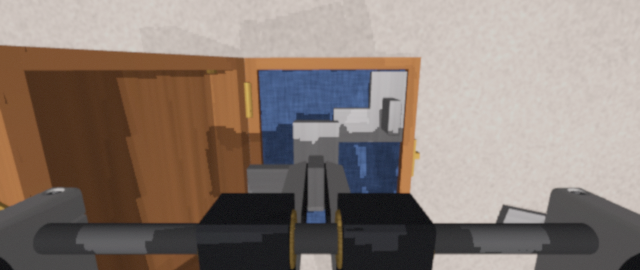

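```bash
python3 - <<'E'
from h import *
im=cv2.imread('pics/s2h.png');T=np.load('pics/s2h.npy');K,C=cam('wrist',T)
print('held x end',held(K,C,T,(315,181.9)),'y',held(K,C,T,[(292.6,195),(338.4,195)]))
b=cv2.GaussianBlur(im,(3,3),0)
for nm,p,q in [('top1',(275,115),(275,145)),('top2',(350,115),(350,145)),('right',(395,215),(420,215)),('left',(245,160),(270,160)),('Sa top',(385,120),(385,150)),('Sa left',(360,150),(385,150)),('Sa low',(360,190),(360,215)),('Sa foot left',(325,175),(345,175))]:
    e=edges(b,p,q,12);print(nm,[(x[0],x[1],x[2],plane(K,C,x[:2],.02)[0,:2].round(4).tolist(),plane(K,C,x[:2],.03)[0,:2].round(4).tolist()) for x in e])
E
```

```text
held x end [[36.1  0.3  1.7]] y [[ 27.4 -14.4   1.7]
 [ 27.4  15.6   1.7]]
top1 [(np.float64(275.0), np.float64(129.2), -37, [0.6193, 0.1919], [0.6192, 0.1905])]
top2 [(np.float64(350.0), np.float64(128.7), -45, [0.6166, 0.1252], [0.6166, 0.1264])]
right [(np.float64(401.6), np.float64(215.0), 63, [0.534, 0.0772], [0.5372, 0.0803]), (np.float64(412.9), np.float64(215.0), 20, [0.5334, 0.0664], [0.5367, 0.0699])]
left [(np.float64(249.6), np.float64(160.0), -32, [0.5931, 0.2173], [0.5941, 0.2149]), (np.float64(257.8), np.float64(160.0), -48, [0.5928, 0.2098], [0.5937, 0.2077]), (np.float64(261.3), np.float64(160.0), 16, [0.5926, 0.2066], [0.5936, 0.2047])]
Sa top [(np.float64(385.0), np.float64(127.6), -25, [0.6161, 0.0941], [0.6161, 0.0964]), (np.float64(385.0), np.float64(131.7), 65, [0.6125, 0.094], [0.6127, 0.0964])]
Sa left [(np.float64(366.1), np.float64(150.0), -15, [0.5971, 0.1109], [0.598, 0.1127]), (np.float64(370.7), np.float64(150.0), 87, [0.597, 0.1068], [0.5978, 0.1087])]
Sa low [(np.float64(360.0), np.float64(201.7), -32, [0.549, 0.1169], [0.5517, 0.1184]), (np.float64(360.0), np.float64(206.3), 24, [0.5445, 0.117], [0.5473, 0.1185])]
Sa foot left [(np.float64(333.2), np.float64(175.0), 79, [0.5757, 0.1414], [0.5773, 0.142])]
```

Emit:
move_arm(
  targets=[
    [[-0.5, -0.5, 0], [0, 0, 0], -1],
    [[-0.5, -0.5, 40], [0, 0, 0], -1],
    [[-0.5, -0.5, 56], [0, 0, 0], -1],
    [[-0.5, -0.5, 60], [0, 0, 0], -1],
    [[-0.5, -0.5, 64], [0, 0, 0], -1],
    [[-0.5, -0.5, 68], [0, 0, 0], -1],
    [[-0.5, -0.5, 68], [0, 0, 0], -1],
    [[-0.5, -0.5, 68], [0, 0, 0], -1],
  ],
)

```text
time: 17.58
tool_pos: [0.5482, 0.1608, 0.0329]
ee_rot: [3.141, -0.0, -0.046]
wrist_force: [-0.4, 0.1, -2.4]
width: 0.0098
```

```bash
python3 - <<'E'
from h import *
T=toolT();T[2,3]-=0;print(rel((.44,-.372,.25),np.radians(138)))
E
```

```text
(array([ -83.4,  537.4, -216.8]), array([ 1.000e-01,  0.000e+00, -1.406e+02]))
```

Emit:
move_arm(
  targets=[
    [[0, 0, 1], [0, 0, 0], -0.57],
    [[0, 0, 1], [0, 0, 0], -0.57],
    [[0, 0, 1], [0, 0, 0], -0.57],
    [[0, 0, -20], [0, 0, 0], -0.57],
    [[0, 0, -80], [0, 0, 0], -0.5],
    [[0, 0, -130], [0, 0, -10], 1],
    [[-83, 537, -130], [0, 0, -140], 1],
    [[-83, 537, -130], [0, 0, -140], 1],
    [[-83, 537, -130], [0, 0, -140], 1],
    [[-83, 537, -130], [0, 0, -140], 1],
    [[-83, 537, -130], [0, 0, -140], 1],
    [[-83, 537, -130], [0, 0, -140], 1],
    [[-83, 537, -130], [0, 0, -140], 1],
    [[-83, 537, -130], [0, 0, -140], 1],
    [[-83, 537, -130], [0, 0, -140], 1],
    [[-83, 537, -130], [0, 0, -140], 1],
    [[-83, 537, -130], [0, 0, -140], 1],
    [[-83, 537, -130], [0, 0, -140], 1],
    [[-83, 537, -130], [0, 0, -140], 1],
    [[-83, 537, -130], [0, 0, -140], 1],
  ],
)

```text
time: 20.08
tool_pos: [0.4403, -0.3718, 0.163]
ee_rot: [-3.141, 0.001, 2.395]
wrist_force: [0.3, -0.5, 0.6]
width: 0.0943
```

```bash
python3 - <<'E'
from h import *
im,K,C,T=look('l2')
o,y=slab(im,K,C,T,'L',138,out='pics/l2m.png')
print(rel((*o/1000,.012),np.radians(y)))
E
```

```text
t 20.07 pos [ 0.4403 -0.3718  0.163 ] rot [-3.1408e+00  6.0000e-04  2.3953e+00] F [ 0.3 -0.5  0.6] w 0.0943
L size [64.9 96.5] area 3885 bbox (274, 154, 60, 80) -> origin [ 443.4 -373.2] yaw 142.78
(array([ -3.1,   1.2, 151. ]), array([-0. ,  0. , -5.6]))
```

Emit:
move_arm(
  targets=[
    [[-2, 1, 60], [0, 0, -5.6], -0.2],
    [[-2, 1, 110], [0, 0, -5.6], -0.2],
    [[-2, 1, 140], [0, 0, -5.6], -0.2],
    [[-2, 1, 151], [0, 0, -5.6], -0.2],
    [[-2, 1, 151], [0, 0, -5.6], -0.2],
    [[-2, 1, 151], [0, 0, -5.6], -0.5],
    [[-2, 1, 151], [0, 0, -5.6], -1],
    [[-2, 1, 151], [0, 0, -5.6], -1],
    [[-2, 1, 151], [0, 0, -5.6], -1],
    [[-2, 1, 151], [0, 0, -5.6], -1],
    [[-2, 1, 151], [0, 0, -5.6], -1],
  ],
)

```text
time: 21.5
tool_pos: [0.4428, -0.3725, 0.0124]
ee_rot: [-3.141, 0.001, 2.495]
wrist_force: [0.1, 0.7, 3.7]
width: 0.0098
```

```bash
python3 - <<'E'
from h import *
print(rel((.6015,.164,.10),np.radians(87.4)))
E
```

```text
(array([196.4, 523.9, -88.1]), array([-0. ,  0.1, 55.6]))
```

Emit:
move_arm(
  targets=[
    [[0, 0, -50], [0, 0, 0], -1],
    [[0, 0, -88], [0, 0, 0], -1],
    [[196, 524, -88], [0, 0, 55.6], -1],
    [[196, 524, -88], [0, 0, 55.6], -1],
    [[196, 524, -88], [0, 0, 55.6], -1],
    [[196, 524, -88], [0, 0, 55.6], -1],
    [[196, 524, -88], [0, 0, 55.6], -1],
    [[196, 524, -88], [0, 0, 55.6], -1],
    [[196, 524, -88], [0, 0, 55.6], -1],
    [[196, 524, -88], [0, 0, 55.6], -1],
    [[196, 524, -88], [0, 0, 55.6], -1],
    [[196, 524, -88], [0, 0, 55.6], -1],
    [[196, 524, -88], [0, 0, 55.6], -1],
    [[196, 524, -88], [0, 0, 55.6], -1],
  ],
)

```text
time: 23.25
tool_pos: [0.6011, 0.1622, 0.0986]
ee_rot: [-3.14, 0.002, 1.523]
wrist_force: [-0.6, -0.2, -3.4]
width: 0.0096
```

```bash
python3 - <<'E'
from h import *
im,K,C,T=look('l2h')
print(edges(im,(315,130),(315,200)),edges(im,(280,195),(380,195)))
cv2.imwrite('pics/l2hv.png',cv2.resize(im[100:260,180:460],None,fx=2.5,fy=2.5))
E
```

```text
t 23.25 pos [0.6011 0.1622 0.0986] rot [-3.1397e+00  2.4000e-03  1.5234e+00] F [-0.6 -0.2 -3.4] w 0.0096
[(np.float64(315.0), np.float64(139.6), -40), (np.float64(315.0), np.float64(143.1), 54), (np.float64(315.0), np.float64(147.6), -30), (np.float64(315.0), np.float64(154.7), -35), (np.float64(315.0), np.float64(174.3), 32)] [(np.float64(338.3), np.float64(195.0), 29), (np.float64(344.8), np.float64(195.0), 40), (np.float64(354.4), np.float64(195.0), -56)]
```

View pics/l2hv.png

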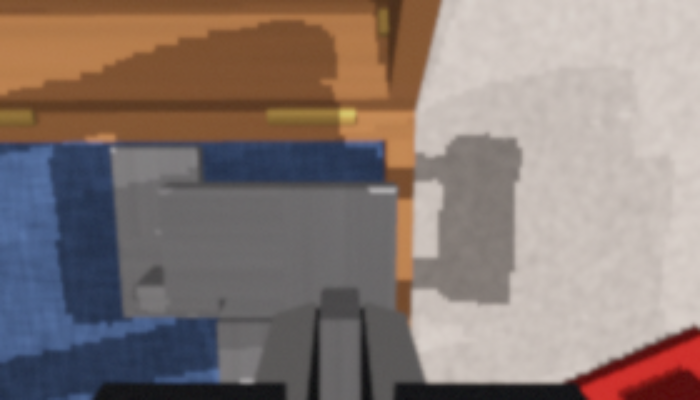

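```bash
python3 - <<'E'
from h import *
im=cv2.imread('pics/l2h.png');T=np.load('pics/l2h.npy');K,C=cam('wrist',T)
print('held x end',held(K,C,T,(315,174.3)),'y',held(K,C,T,[(338.3,195)]),[held(K,C,T,e[:2]) for e in edges(im,(235,195),(255,195),12)])
def tf(uv,z): P=plane(K,C,uv,z);return P[0].round(4),((P[0]-T[:3,3])@T[:3,:3]*1000).round(1)
for nm,p,q,z in [('hinge edge',(290,145),(290,165),.02),('hinge edge',(325,145),(325,165),.02),('right edge',(320,165),(350,165),.02),('Sb foot top',(245,145),(245,170),.03),('Sb left',(215,190),(235,190),.03),('Sb foot right',(250,165),(275,165),.03)]:
    print(nm,[(e,*tf(e[:2],z)) for e in edges(im,p,q,12)])
E
```

```text
held x end [[39.5  0.5  1.6]] y [[25.8 15.8  1.6]] []
hinge edge [((np.float64(290.0), np.float64(147.6), -24), array([0.5812, 0.2147, 0.02  ]), array([ 51.7, -22.2,  78.5])), ((np.float64(290.0), np.float64(156.3), -25), array([0.5807, 0.2069, 0.02  ]), array([ 43.9, -22.3,  78.5]))]
hinge edge [((np.float64(325.0), np.float64(157.3), -51), array([0.6123, 0.2045, 0.02  ]), array([43. ,  9.3, 78.5]))]
right edge [((np.float64(334.2), np.float64(165.0), 72), array([0.6204, 0.1972, 0.02  ]), array([36.1, 17.7, 78.5]))]
Sb foot top [((np.float64(245.0), np.float64(155.2), -15), array([0.5427, 0.2107, 0.03  ]), array([ 45.8, -60.5,  68.6])), ((np.float64(245.0), np.float64(158.8), 42), array([0.5423, 0.2076, 0.03  ]), array([ 42.7, -60.7,  68.6]))]
Sb left [((np.float64(226.3), np.float64(190.0), 42), array([0.5226, 0.1807, 0.03  ]), array([ 14.9, -79.1,  68.7]))]
Sb foot right [((np.float64(259.2), np.float64(165.0), -52), array([0.5542, 0.2016, 0.03  ]), array([ 37.3, -48.6,  68.6]))]
```

Emit:
move_arm(
  targets=[
    [[2.5, 0, 0], [0, 0, 0], -1],
    [[2.5, 0, 40], [0, 0, 0], -1],
    [[2.5, 0, 54], [0, 0, 0], -1],
    [[2.5, 0, 58], [0, 0, 0], -1],
    [[2.5, 0, 62], [0, 0, 0], -1],
    [[2.5, 0, 66], [0, 0, 0], -1],
    [[2.5, 0, 66], [0, 0, 0], -1],
    [[2.5, 0, 66], [0, 0, 0], -1],
  ],
)

```text
time: 24.3
tool_pos: [0.602, 0.1664, 0.0337]
ee_rot: [3.141, 0.001, 1.525]
wrist_force: [0.5, 0.5, -2.8]
width: 0.0096
```

```bash
python3 - <<'E'
from h import *
print(rel((.442,-.079,.15),np.radians(76)))
E
```

```text
(array([-252.6, -148.5, -116.2]), array([ 0. ,  0. , 11.4]))
```

Emit:
move_arm(
  targets=[
    [[-1, 0, 0], [0, 0, 0], -1],
    [[-1, 0, 1], [0, 0, 0], -1],
    [[-1, 0, 1.5], [0, 0, 0], -0.57],
    [[-1, 0, 1.5], [0, 0, 0], -0.57],
    [[-1, 0, 1.5], [0, 0, 0], -0.57],
    [[-1, 0, -20], [0, 0, 0], -0.57],
    [[-1, 0, -80], [0, 0, 0], -0.5],
    [[-1, 0, -120], [0, 0, 0], 1],
    [[-252, -148, -120], [0, 0, 11.4], 1],
    [[-252, -148, -120], [0, 0, 11.4], 1],
    [[-252, -148, -120], [0, 0, 11.4], 1],
    [[-252, -148, -120], [0, 0, 11.4], 1],
    [[-252, -148, -120], [0, 0, 11.4], 1],
    [[-252, -148, -120], [0, 0, 11.4], 1],
    [[-252, -148, -120], [0, 0, 11.4], 1],
    [[-252, -148, -120], [0, 0, 11.4], 1],
    [[-252, -148, -120], [0, 0, 11.4], 1],
  ],
)

```text
time: 26.42
tool_pos: [0.4428, -0.0776, 0.1535]
ee_rot: [-3.141, 0.001, 1.328]
wrist_force: [-0.1, -0.2, -0.8]
width: 0.094
```

```bash
python3 - <<'E'
from h import *
im,K,C,T=look('l1')
o,y=slab(im,K,C,T,'L',-104,out='pics/l1m.png')
print(rel((*o/1000,.012),np.radians(y+180)))
E
```

```text
t 26.43 pos [ 0.4428 -0.0776  0.1535] rot [-3.1412e+00  7.0000e-04  1.3277e+00] F [-0.1 -0.2 -0.8] w 0.094
L size [96.2 63.3] area 3955 bbox (300, 150, 54, 82) -> origin [438.7 -86.3] yaw -104.71
(array([ -9.3,  -1.8, 141.5]), array([-0. ,  0. ,  0.8]))
```

Emit:
move_arm(
  targets=[
    [[-8.5, -2, 60], [0, 0, 0.8], -0.2],
    [[-8.5, -2, 110], [0, 0, 0.8], -0.2],
    [[-8.5, -2, 135], [0, 0, 0.8], -0.2],
    [[-8.5, -2, 141], [0, 0, 0.8], -0.2],
    [[-8.5, -2, 141], [0, 0, 0.8], -0.2],
    [[-8.5, -2, 141], [0, 0, 0.8], -0.5],
    [[-8.5, -2, 141], [0, 0, 0.8], -1],
    [[-8.5, -2, 141], [0, 0, 0.8], -1],
    [[-8.5, -2, 141], [0, 0, 0.8], -1],
    [[-8.5, -2, 141], [0, 0, 0.8], -1],
    [[-8.5, -2, 141], [0, 0, 0.8], -1],
  ],
)

```text
time: 27.85
tool_pos: [0.4384, -0.0864, 0.013]
ee_rot: [3.141, 0.001, 1.312]
wrist_force: [-1.0, -0.3, 4.1]
width: 0.0097
```

```bash
python3 - <<'E'
from h import *
print(rel((.5087,.0977,.10),np.radians(177.4)))
E
```

```text
(array([195.9,  20.8, -87.1]), array([-0.000e+00,  1.000e-01, -1.022e+02]))
```

Emit:
move_arm(
  targets=[
    [[0, 0, -50], [0, 0, 0], -1],
    [[0, 0, -87], [0, 0, 0], -1],
    [[196, 21, -87], [0, 0, -102.2], -1],
    [[196, 21, -87], [0, 0, -102.2], -1],
    [[196, 21, -87], [0, 0, -102.2], -1],
    [[196, 21, -87], [0, 0, -102.2], -1],
    [[196, 21, -87], [0, 0, -102.2], -1],
    [[196, 21, -87], [0, 0, -102.2], -1],
    [[196, 21, -87], [0, 0, -102.2], -1],
    [[196, 21, -87], [0, 0, -102.2], -1],
    [[196, 21, -87], [0, 0, -102.2], -1],
    [[196, 21, -87], [0, 0, -102.2], -1],
    [[196, 21, -87], [0, 0, -102.2], -1],
    [[196, 21, -87], [0, 0, -102.2], -1],
    [[196, 21, -87], [0, 0, -102.2], -1],
    [[196, 21, -87], [0, 0, -102.2], -1],
  ],
)

```text
time: 29.85
tool_pos: [0.5088, 0.0978, 0.0994]
ee_rot: [-3.141, -0.0, 3.095]
wrist_force: [-0.2, 1.3, -2.6]
width: 0.0097
```

```bash
python3 - <<'E'
from h import *
im,K,C,T=look('l1h')
cv2.imwrite('pics/l1hv.png',cv2.resize(im[100:260,180:460],None,fx=2.5,fy=2.5))
print(edges(im,(300,110),(300,210),12),edges(im,(280,195),(380,195),12))
E
```

```text
t 29.85 pos [0.5088 0.0978 0.0994] rot [-3.1407e+00 -3.0000e-04  3.0951e+00] F [-0.2  1.3 -2.6] w 0.0097
[(np.float64(300.0), np.float64(126.6), -51), (np.float64(300.0), np.float64(131.6), -34), (np.float64(300.0), np.float64(143.7), -19), (np.float64(300.0), np.float64(152.2), 46)] [(np.float64(286.5), np.float64(195.0), -34), (np.float64(292.6), np.float64(195.0), 22), (np.float64(338.3), np.float64(195.0), -47)]
```

View pics/l1hv.png

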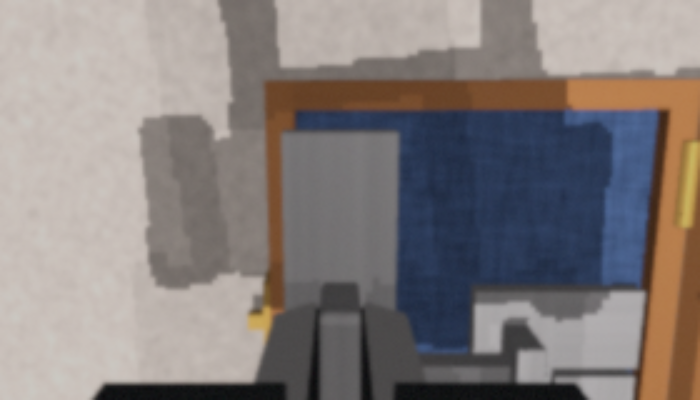

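```bash
python3 - <<'E'
from h import *
im=cv2.imread('pics/l1h.png');T=np.load('pics/l1h.npy');K,C=cam('wrist',T)
print('held end',held(K,C,T,(310,152.2)),'y',held(K,C,T,[(292.6,195),(338.3,195)]))
def tf(uv,z): P=plane(K,C,uv,z);return P[0].round(4),((P[0]-T[:3,3])@T[:3,:3]*1000).round(1)
for nm,p,q,z in [('front edge',(305,130),(305,151),.02),('front edge',(400,130),(400,151),.02),('left',(285,148),(310,148),.02),('right',(430,170),(460,170),.02),('Sb left',(360,225),(385,225),.03),('Sb low',(390,205),(390,225),.03),('Sb right',(430,225),(450,225),.03)]:
    print(nm,[(e[2],*e[:2],*tf(e[:2],z)) for e in edges(im,p,q,12)])
E
```

```text
held end [[53.4 -4.2  1.7]] y [[ 25.6 -15.8   1.7]
 [ 25.6  14.2   1.7]]
front edge [(-16, np.float64(305.0), np.float64(143.3), array([0.453 , 0.0901, 0.02  ]), array([ 55.3, -10.2,  79.4]))]
front edge [(-29, np.float64(400.0), np.float64(143.3), array([0.457 , 0.1753, 0.02  ]), array([55.3, 75.1, 79.4]))]
left [(-27, np.float64(297.2), np.float64(148.0), array([0.4568, 0.0829, 0.02  ]), array([ 51.2, -17.2,  79.4]))]
right [(-35, np.float64(440.2), np.float64(170.0), array([0.4828, 0.2127, 0.02  ]), array([ 31.2, 113.6,  79.3])), (70, np.float64(444.7), np.float64(170.0), array([0.483 , 0.2168, 0.02  ]), array([ 31.2, 117.7,  79.3])), (-12, np.float64(449.8), np.float64(170.0), array([0.4832, 0.2215, 0.02  ]), array([ 31.2, 122.4,  79.3])), (40, np.float64(453.4), np.float64(170.0), array([0.4834, 0.2248, 0.02  ]), array([ 31.2, 125.7,  79.3]))]
Sb left [(98, np.float64(369.2), np.float64(225.0), array([0.5294, 0.1457, 0.03  ]), array([-18.4,  48.8,  69.4]))]
Sb low [(34, np.float64(390.0), np.float64(216.8), array([0.5224, 0.1648, 0.03  ]), array([-10.5,  67.6,  69.3])), (56, np.float64(390.0), np.float64(220.4), array([0.5259, 0.1648, 0.03  ]), array([-14. ,  67.8,  69.3]))]
Sb right [(-79, np.float64(436.7), np.float64(225.0), array([0.5323, 0.208 , 0.03  ]), array([-18.5, 111.2,  69.3])), (46, np.float64(439.7), np.float64(225.0), array([0.5325, 0.2107, 0.03  ]), array([-18.5, 114. ,  69.3]))]
```

Emit:
move_arm(
  targets=[
    [[0, 0.5, 0], [0, 0, 0], -1],
    [[0, 0.5, 40], [0, 0, 0], -1],
    [[0, 0.5, 54], [0, 0, 0], -1],
    [[0, 0.5, 58], [0, 0, 0], -1],
    [[0, 0.5, 62], [0, 0, 0], -1],
    [[0, 0.5, 66], [0, 0, 0], -1],
    [[0, 0.5, 66], [0, 0, 0], -1],
    [[0, 0.5, 66], [0, 0, 0], -1],
  ],
)

```text
time: 30.9
tool_pos: [0.5091, 0.0983, 0.0339]
ee_rot: [-3.141, 0.001, 3.096]
wrist_force: [-0.0, 0.8, -3.2]
width: 0.0095
```

```bash
python3 - <<'E'
from h import *
print(rel((.442,-.228,.15),np.radians(105)))
E
```

```text
(array([  51.9, -329.1, -115.9]), array([-0. ,  0.1, 72.4]))
```

Seated cleanly. I'll release it and go on to barB.

Emit:
move_arm(
  targets=[
    [[0, 0, 0.5], [0, 0, 0], -0.57],
    [[0, 0, 0.5], [0, 0, 0], -0.57],
    [[0, 0, 0.5], [0, 0, 0], -0.57],
    [[0, 0, -20], [0, 0, 0], -0.57],
    [[0, 0, -80], [0, 0, 0], -0.5],
    [[0, 0, -120], [0, 0, 0], 1],
    [[52, -329, -118], [0, 0, 72.4], 1],
    [[52, -329, -118], [0, 0, 72.4], 1],
    [[52, -329, -118], [0, 0, 72.4], 1],
    [[52, -329, -118], [0, 0, 72.4], 1],
    [[52, -329, -118], [0, 0, 72.4], 1],
    [[52, -329, -118], [0, 0, 72.4], 1],
    [[52, -329, -118], [0, 0, 72.4], 1],
    [[52, -329, -118], [0, 0, 72.4], 1],
    [[52, -329, -118], [0, 0, 72.4], 1],
    [[52, -329, -118], [0, 0, 72.4], 1],
  ],
)

```text
time: 32.9
tool_pos: [0.4419, -0.2275, 0.1519]
ee_rot: [-3.141, 0.001, 1.834]
wrist_force: [-0.1, -1.0, -0.5]
width: 0.094
```

```bash
python3 - <<'E'
from h import *
im,K,C,T=look('b1')
o,y=slab(im,K,C,T,'B',105,out='pics/b1m.png')
print(rel((*o/1000,.0125),np.radians(y)))
E
```

```text
t 32.9 pos [ 0.4419 -0.2275  0.1519] rot [-3.1412e+00  9.0000e-04  1.8339e+00] F [-0.1 -1.  -0.5] w 0.094
B size [32.1 95.7] area 2900 bbox (302, 147, 29, 82) -> origin [ 442.8 -227. ] yaw 105.73
(array([  0.4,   1.1, 139.3]), array([-0. ,  0.1, -0.7]))
```

Emit:
move_arm(
  targets=[
    [[1.5, 0.5, 60], [0, 0, -0.7], -0.2],
    [[1.5, 0.5, 110], [0, 0, -0.7], -0.2],
    [[1.5, 0.5, 134], [0, 0, -0.7], -0.2],
    [[1.5, 0.5, 139], [0, 0, -0.7], -0.2],
    [[1.5, 0.5, 139], [0, 0, -0.7], -0.2],
    [[1.5, 0.5, 139], [0, 0, -0.7], -0.5],
    [[1.5, 0.5, 139], [0, 0, -0.7], -1],
    [[1.5, 0.5, 139], [0, 0, -0.7], -1],
    [[1.5, 0.5, 139], [0, 0, -0.7], -1],
    [[1.5, 0.5, 139], [0, 0, -0.7], -1],
    [[1.5, 0.5, 139], [0, 0, -0.7], -1],
  ],
)

```text
time: 34.33
tool_pos: [0.4422, -0.2266, 0.0132]
ee_rot: [3.141, 0.001, 1.844]
wrist_force: [1.9, 0.6, 1.7]
width: 0.0099
```

```bash
python3 - <<'E'
from h import *
print(rel((.5053,.1619,.10),np.radians(87.4)))
E
```

```text
(array([356.9, 165.6, -87.2]), array([ 0. ,  0.1, 18.3]))
```

Emit:
move_arm(
  targets=[
    [[0, 0, -50], [0, 0, 0], -1],
    [[0, 0, -87], [0, 0, 0], -1],
    [[357, 165.5, -87], [0, 0, 18.3], -1],
    [[357, 165.5, -87], [0, 0, 18.3], -1],
    [[357, 165.5, -87], [0, 0, 18.3], -1],
    [[357, 165.5, -87], [0, 0, 18.3], -1],
    [[357, 165.5, -87], [0, 0, 18.3], -1],
    [[357, 165.5, -87], [0, 0, 18.3], -1],
    [[357, 165.5, -87], [0, 0, 18.3], -1],
    [[357, 165.5, -87], [0, 0, 18.3], -1],
    [[357, 165.5, -87], [0, 0, 18.3], -1],
    [[357, 165.5, -87], [0, 0, 18.3], -1],
    [[357, 165.5, -87], [0, 0, 18.3], -1],
    [[357, 165.5, -87], [0, 0, 18.3], -1],
  ],
)

```text
time: 36.08
tool_pos: [0.5049, 0.1614, 0.0995]
ee_rot: [-3.141, 0.001, 1.524]
wrist_force: [0.6, 0.2, -1.8]
width: 0.0098
```

```bash
python3 - <<'E'
from h import *
im,K,C,T=look('b1h')
cv2.imwrite('pics/b1hv.png',cv2.resize(im[100:260,180:460],None,fx=2.5,fy=2.5))
def tf(uv,z): P=plane(K,C,uv,z);return ((P[0]-T[:3,3])@T[:3,:3]*1000).round(1)
for nm,p,q in [('end',(315,140),(315,200)),('y',(280,190),(350,190)),('row165',(220,165),(420,165)),('col280',(280,140),(280,200)),('col350',(350,140),(350,230))]:
    print(nm,[(int(e[2]),float(e[0]),float(e[1]),'h',held(K,C,T,e[:2])[0,:2],'z2',tf(e[:2],.02)[:2],'z3',tf(e[:2],.03)[:2]) for e in edges(im,p,q,14)])
E
```

```text
t 36.08 pos [0.5049 0.1614 0.0995] rot [-3.1415e+00  9.0000e-04  1.5236e+00] F [ 0.6  0.2 -1.8] w 0.0098
end [(-71, 315.0, 150.6, 'h', array([54.6,  0.5]), 'z2', array([49. ,  0.3]), 'z3', array([49.7,  0.3])), (39, 315.0, 163.7, 'h', array([46.4,  0.5]), 'z2', array([37.1,  0.2]), 'z3', array([38.3,  0.3]))]
y [(40, 292.6, 190.0, 'h', array([ 29.2, -14.1]), 'z2', array([ 12.6, -20.7]), 'z3', array([ 14.7, -19.9])), (67, 338.4, 190.0, 'h', array([29.2, 15.8]), 'z2', array([12.6, 22.1]), 'z3', array([14.7, 21.3]))]
row165 [(-33, 247.6, 165.0, 'h', array([ 45.5, -42.6]), 'z2', array([ 36. , -61.4]), 'z3', array([ 37.2, -59. ])), (-30, 258.6, 165.0, 'h', array([ 45.5, -35.6]), 'z2', array([ 36. , -51.3]), 'z3', array([ 37.2, -49.3])), (50, 292.2, 165.0, 'h', array([ 45.5, -14.1]), 'z2', array([ 35.9, -20.6]), 'z3', array([ 37.2, -19.8])), (64, 323.3, 165.0, 'h', array([45.5,  5.8]), 'z2', array([35.9,  7.8]), 'z3', array([37.2,  7.6])), (-82, 366.4, 165.0, 'h', array([45.5, 33.4]), 'z2', array([35.9, 47.2]), 'z3', array([37.1, 45.4])), (35, 372.4, 165.0, 'h', array([45.5, 37.2]), 'z2', 
[... 383 characters left out ...]
, 152.6, 'h', array([53.4, 22.7]), 'z2', array([47.2, 31.9]), 'z3', array([47.9, 30.7])), (-75, 350.0, 167.7, 'h', array([43.8, 22.9]), 'z2', array([33.4, 32.3]), 'z3', array([34.8, 31.1])), (69, 350.0, 180.2, 'h', array([35.7, 23.2]), 'z2', array([21.8, 32.6]), 'z3', array([23.6, 31.4])), (-94, 350.0, 199.8, 'h', array([22.6, 23.5]), 'z2', array([ 3.1, 33.2]), 'z3', array([ 5.6, 31.9])), (34, 350.0, 207.4, 'h', array([17.4, 23.7]), 'z2', array([-4.3, 33.4]), 'z3', array([-1.5, 32.1])), (-31, 350.0, 219.4, 'h', array([ 9. , 23.9]), 'z2', array([-16.2,  33.7]), 'z3', array([-13. ,  32.5])), (19, 350.0, 223.5, 'h', array([ 6.2, 24. ]), 'z2', array([-20.4,  33.8]), 'z3', array([-17. ,  32.6]))]
```

View pics/b1hv.png

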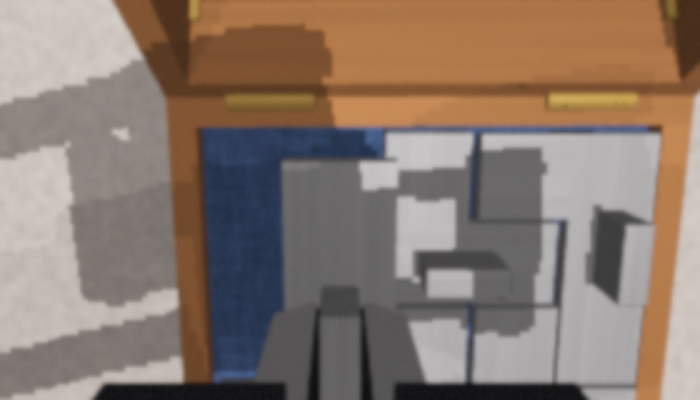

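Emit:
move_arm(
  targets=[
    [[0.5, -1.5, 0], [0, 0, 0], -1],
    [[0.5, -1.5, 40], [0, 0, 0], -1],
    [[0.5, -1.5, 54], [0, 0, 0], -1],
    [[0.5, -1.5, 58], [0, 0, 0], -1],
    [[0.5, -1.5, 62], [0, 0, 0], -1],
    [[0.5, -1.5, 66], [0, 0, 0], -1],
    [[0.5, -1.5, 66], [0, 0, 0], -1],
    [[0.5, -1.5, 66], [0, 0, 0], -1],
  ],
)

```text
time: 37.12
tool_pos: [0.5036, 0.1626, 0.0339]
ee_rot: [3.141, 0.001, 1.525]
wrist_force: [-0.6, -0.8, -2.3]
width: 0.0098
```

```bash
python3 - <<'E'
from h import *
T=toolT();print(T[:3,3]);print(rel((.577,-.375,.15),np.radians(15)))
E
```

```text
[0.50361606 0.16263486 0.03388851]
(array([-533.8,   98.1, -115.7]), array([ 0.1,  0. , 72.4]))
```

Emit:
move_arm(
  targets=[
    [[0, 0, 0.5], [0, 0, 0], -0.57],
    [[0, 0, 0.5], [0, 0, 0], -0.57],
    [[0, 0, 0.5], [0, 0, 0], -0.57],
    [[0, 0, -20], [0, 0, 0], -0.57],
    [[0, 0, -80], [0, 0, 0], -0.5],
    [[0, 0, -120], [0, 0, 0], 1],
    [[-534, 98, -118], [0, 0, 72.4], 1],
    [[-534, 98, -118], [0, 0, 72.4], 1],
    [[-534, 98, -118], [0, 0, 72.4], 1],
    [[-534, 98, -118], [0, 0, 72.4], 1],
    [[-534, 98, -118], [0, 0, 72.4], 1],
    [[-534, 98, -118], [0, 0, 72.4], 1],
    [[-534, 98, -118], [0, 0, 72.4], 1],
    [[-534, 98, -118], [0, 0, 72.4], 1],
    [[-534, 98, -118], [0, 0, 72.4], 1],
    [[-534, 98, -118], [0, 0, 72.4], 1],
    [[-534, 98, -118], [0, 0, 72.4], 1],
    [[-534, 98, -118], [0, 0, 72.4], 1],
    [[-534, 98, -118], [0, 0, 72.4], 1],
    [[-534, 98, -118], [0, 0, 72.4], 1],
  ],
)

```text
time: 39.62
tool_pos: [0.5769, -0.3744, 0.1523]
ee_rot: [3.14, 0.0, 0.262]
wrist_force: [0.5, -0.1, 0.1]
width: 0.0939
```

```bash
python3 - <<'E'
from h import *
im,K,C,T=look('b2')
o,y=slab(im,K,C,T,'B',15,out='pics/b2m.png')
print(rel((*o/1000,.0125),np.radians(y)))
E
```

```text
t 39.62 pos [ 0.5769 -0.3744  0.1523] rot [3.1405e+00 1.0000e-04 2.6230e-01] F [ 0.5 -0.1  0.1] w 0.0939
B size [96.7 31.9] area 2864 bbox (300, 148, 35, 82) -> origin [ 577.8 -377.7] yaw 21.12
(array([  0.2,   3.1, 139.7]), array([ 0.1,  0. , -6.1]))
```

Emit:
move_arm(
  targets=[
    [[1, 2.5, 60], [0, 0, -6], -0.2],
    [[1, 2.5, 110], [0, 0, -6], -0.2],
    [[1, 2.5, 134], [0, 0, -6], -0.2],
    [[1, 2.5, 139.5], [0, 0, -6], -0.2],
    [[1, 2.5, 139.5], [0, 0, -6], -0.2],
    [[1, 2.5, 139.5], [0, 0, -6], -0.5],
    [[1, 2.5, 139.5], [0, 0, -6], -1],
    [[1, 2.5, 139.5], [0, 0, -6], -1],
    [[1, 2.5, 139.5], [0, 0, -6], -1],
    [[1, 2.5, 139.5], [0, 0, -6], -1],
    [[1, 2.5, 139.5], [0, 0, -6], -1],
  ],
)

```text
time: 41.05
tool_pos: [0.5783, -0.3774, 0.0128]
ee_rot: [3.141, 0.0, 0.366]
wrist_force: [-1.0, 1.4, 3.7]
width: 0.0101
```

```bash
python3 - <<'E'
from h import *
print(rel((.472,.1634,.10),np.radians(87.4)))
E
```

```text
(array([  94.2, -543. ,  -87.5]), array([  0. ,   0. , -66.4]))
```

Emit:
move_arm(
  targets=[
    [[0, 0, -50], [0, 0, 0], -1],
    [[0, 0, -87], [0, 0, 0], -1],
    [[94, -543, -87], [0, 0, -66.4], -1],
    [[94, -543, -87], [0, 0, -66.4], -1],
    [[94, -543, -87], [0, 0, -66.4], -1],
    [[94, -543, -87], [0, 0, -66.4], -1],
    [[94, -543, -87], [0, 0, -66.4], -1],
    [[94, -543, -87], [0, 0, -66.4], -1],
    [[94, -543, -87], [0, 0, -66.4], -1],
    [[94, -543, -87], [0, 0, -66.4], -1],
    [[94, -543, -87], [0, 0, -66.4], -1],
    [[94, -543, -87], [0, 0, -66.4], -1],
    [[94, -543, -87], [0, 0, -66.4], -1],
    [[94, -543, -87], [0, 0, -66.4], -1],
    [[94, -543, -87], [0, 0, -66.4], -1],
    [[94, -543, -87], [0, 0, -66.4], -1],
  ],
)

```text
time: 43.05
tool_pos: [0.4721, 0.1625, 0.0989]
ee_rot: [-3.141, 0.001, 1.523]
wrist_force: [-0.3, -0.2, -3.1]
width: 0.0092
```

```bash
python3 - <<'E'
from h import *
im,K,C,T=look('b2h')
cv2.imwrite('pics/b2hv.png',cv2.resize(im[100:260,180:460],None,fx=2.5,fy=2.5))
def tf(uv,z): P=plane(K,C,uv,z);return ((P[0]-T[:3,3])@T[:3,:3]*1000).round(1)
for nm,p,q in [('end',(315,135),(315,200)),('y',(280,190),(350,190)),('row158',(280,158),(360,158)),('row175',(280,175),(345,175)),('col300',(300,135),(300,200))]:
    print(nm,[(int(e[2]),float(e[0]),float(e[1]),'h',held(K,C,T,e[:2])[0,:2],'z2',tf(e[:2],.02)[:2],'z3',tf(e[:2],.03)[:2]) for e in edges(im,p,q,14)])
E
```

```text
t 43.05 pos [0.4721 0.1625 0.0989] rot [-3.1414e+00  9.0000e-04  1.5232e+00] F [-0.3 -0.2 -3.1] w 0.0092
end [(-33, 315.0, 140.5, 'h', array([60.9,  0.5]), 'z2', array([57.9,  0.3]), 'z3', array([58.3,  0.3])), (-70, 315.0, 150.1, 'h', array([54.9,  0.5]), 'z2', array([49.4,  0.3]), 'z3', array([50.2,  0.3])), (42, 315.0, 163.7, 'h', array([46.4,  0.5]), 'z2', array([37.2,  0.2]), 'z3', array([38.4,  0.3]))]
y [(-33, 285.5, 190.0, 'h', array([ 29.2, -18.8]), 'z2', array([ 12.7, -27.3]), 'z3', array([ 14.8, -26.2])), (18, 292.6, 190.0, 'h', array([ 29.2, -14.1]), 'z2', array([ 12.7, -20.6]), 'z3', array([ 14.8, -19.8])), (67, 338.4, 190.0, 'h', array([29.2, 15.8]), 'z2', array([12.7, 22. ]), 'z3', array([14.8, 21.2])), (-18, 343.5, 190.0, 'h', array([29.2, 19.1]), 'z2', array([12.7, 26.8]), 'z3', array([14.8, 25.8]))]
row158 [(-27, 284.5, 158.0, 'h', array([ 50. , -18.9]), 'z2', array([ 42.4, -27.4]), 'z3', array([ 43.4, -26.3])), (-26, 295.6, 158.0, 'h', array([ 50. , -11.8]), 'z2', array([ 42.4, -17.3]), 'z3', array([ 43.4, -16.6])), (23, 325.3, 158.0, 'h', array([50. ,  7.1]), 'z2'
[... 299 characters left out ...]
39.1, -13.9]), 'z2', array([ 26.8, -20.4]), 'z3', array([ 28.4, -19.5])), (63, 326.4, 175.0, 'h', array([39.1,  7.8]), 'z2', array([26.8, 10.7]), 'z3', array([28.4, 10.4])), (-68, 338.4, 175.0, 'h', array([39.1, 15.6]), 'z2', array([26.8, 21.8]), 'z3', array([28.4, 21. ]))]
col300 [(22, 300.0, 137.5, 'h', array([62.7, -8.9]), 'z2', array([ 60.6, -13.1]), 'z3', array([ 60.8, -12.5])), (-25, 300.0, 150.1, 'h', array([54.9, -9. ]), 'z2', array([ 49.5, -13.2]), 'z3', array([ 50.2, -12.7])), (49, 300.0, 163.7, 'h', array([46.4, -9.1]), 'z2', array([ 37.2, -13.4]), 'z3', array([ 38.4, -12.9])), (-15, 300.0, 168.3, 'h', array([43.4, -9.1]), 'z2', array([ 33. , -13.5]), 'z3', array([ 34.3, -12.9]))]
```

View pics/b2hv.png

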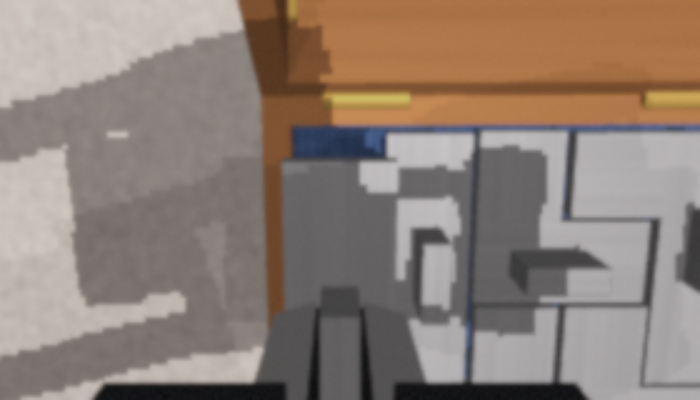

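Emit:
move_arm(
  targets=[
    [[1, -1, 0], [0, 0, 0], -1],
    [[1, -1, 40], [0, 0, 0], -1],
    [[1, -1, 54], [0, 0, 0], -1],
    [[1, -1, 58], [0, 0, 0], -1],
    [[1, -1, 62], [0, 0, 0], -1],
    [[1, -1, 65.5], [0, 0, 0], -1],
    [[1, -1, 65.5], [0, 0, 0], -1],
    [[1, -1, 65.5], [0, 0, 0], -1],
  ],
)

```text
time: 44.1
tool_pos: [0.4715, 0.1639, 0.0404]
ee_rot: [3.14, 0.002, 1.525]
wrist_force: [-10.9, -4.8, 26.8]
width: 0.0115
```

Emit:
move_arm(
  targets=[
    [[0, 0, -10], [0, 0, 0], -1],
    [[0, 0, -25], [0, 0, 0], -1],
    [[0, 0, -25], [0, 0, 0], -1],
    [[0, 0, -25], [0, 0, 0], -1],
  ],
)

```text
time: 44.6
tool_pos: [0.4705, 0.1642, 0.0578]
ee_rot: [-3.14, 0.001, 1.525]
wrist_force: [-0.3, -0.1, -2.1]
width: 0.0098
```

```bash
python3 - <<'E'
from h import *
im,K,C,T=look('b2i')
cv2.imwrite('pics/b2iv.png',cv2.resize(im[100:260,180:460],None,fx=2.5,fy=2.5))
def tf(uv,z): P=plane(K,C,uv,z);return ((P[0]-T[:3,3])@T[:3,:3]*1000).round(1)
for nm,p,q in [('end',(315,135),(315,200)),('end2',(300,135),(300,200)),('y',(270,190),(350,190)),('y',(270,175),(350,175)),('row',(270,160),(360,160))]:
    print(nm,[(int(e[2]),float(e[0]),float(e[1]),'h',held(K,C,T,e[:2])[0,:2],'z2',tf(e[:2],.02)[:2],'z3',tf(e[:2],.03)[:2]) for e in edges(im,p,q,14)])
E
```

```text
t 44.6 pos [0.4705 0.1642 0.0578] rot [-3.1403e+00  1.1000e-03  1.5248e+00] F [-0.3 -0.1 -2.1] w 0.0098
end [(64, 315.0, 140.5, 'h', array([60.9,  0.5]), 'z2', array([59.5,  0.4]), 'z3', array([59.9,  0.4])), (-60, 315.0, 145.6, 'h', array([57.7,  0.5]), 'z2', array([55.7,  0.4]), 'z3', array([56.3,  0.4])), (-29, 315.0, 156.7, 'h', array([50.8,  0.5]), 'z2', array([47.4,  0.4]), 'z3', array([48.3,  0.4])), (37, 315.0, 164.2, 'h', array([46. ,  0.5]), 'z2', array([41.7,  0.4]), 'z3', array([42.9,  0.4]))]
end2 [(22, 300.0, 142.6, 'h', array([59.6, -8.9]), 'z2', array([ 58. , -10.9]), 'z3', array([ 58.4, -10.3])), (-26, 300.0, 156.7, 'h', array([50.8, -9. ]), 'z2', array([ 47.4, -11. ]), 'z3', array([ 48.3, -10.5])), (46, 300.0, 164.2, 'h', array([46. , -9.1]), 'z2', array([ 41.7, -11.1]), 'z3', array([ 42.9, -10.6])), (-14, 300.0, 168.8, 'h', array([43.1, -9.1]), 'z2', array([ 38.2, -11.2]), 'z3', array([ 39.5, -10.6]))]
y [(-34, 281.6, 190.0, 'h', array([ 29.2, -21.3]), 'z2', array([ 21.5, -25.8]), 'z3', array([ 23.6, -24.6])), (18, 292.6, 190.0, 'h', array([ 29.2, -14.1]), 'z2', ar
[... 386 characters left out ...]
'h', array([39.1,  6.5]), 'z2', array([33.3,  7.6]), 'z3', array([34.9,  7.3])), (-41, 337.9, 175.0, 'h', array([39.1, 15.3]), 'z2', array([33.3, 18.1]), 'z3', array([34.9, 17.3])), (42, 341.4, 175.0, 'h', array([39.1, 17.5]), 'z2', array([33.3, 20.8]), 'z3', array([34.9, 19.9]))]
row [(-33, 280.6, 160.0, 'h', array([ 48.7, -21.4]), 'z2', array([ 44.9, -25.9]), 'z3', array([ 46. , -24.6])), (-31, 294.6, 160.0, 'h', array([ 48.7, -12.5]), 'z2', array([ 44.9, -15.2]), 'z3', array([ 46. , -14.4])), (30, 331.3, 160.0, 'h', array([48.7, 10.9]), 'z2', array([44.9, 12.8]), 'z3', array([45.9, 12.3])), (48, 340.4, 160.0, 'h', array([48.7, 16.7]), 'z2', array([44.9, 19.8]), 'z3', array([45.9, 18.9]))]
```

View pics/b2iv.png

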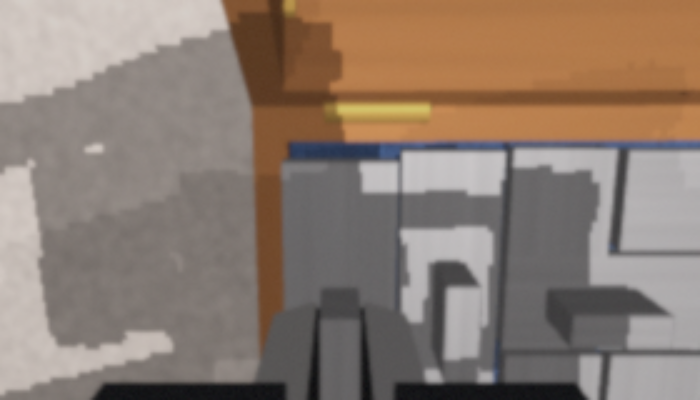

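Emit:
move_arm(
  targets=[
    [[-0.7, 1, 0], [0, 0, 0], -1],
    [[-0.7, 1, 0], [0, 0, 0], -1],
    [[-0.7, 1, 12], [0, 0, 0], -1],
    [[-0.7, 1, 17], [0, 0, 0], -1],
    [[-0.7, 1, 21], [0, 0, 0], -1],
    [[-0.7, 1, 22], [0, 0, 0], -1],
    [[-0.7, 1, 22], [0, 0, 0], -1],
  ],
)

```text
time: 45.52
tool_pos: [0.4719, 0.1635, 0.0365]
ee_rot: [-3.142, 0.001, 1.525]
wrist_force: [0.0, 0.7, -2.8]
width: 0.0097
```

Emit:
move_arm(
  targets=[
    [[0, 0, 1.5], [0, 0, 0], -1],
    [[0, 0, 2.5], [0, 0, 0], -1],
    [[0, 0, 2.5], [0, 0, 0], -1],
  ],
)

```text
time: 45.9
tool_pos: [0.4717, 0.1635, 0.0339]
ee_rot: [-3.141, 0.001, 1.525]
wrist_force: [0.4, -0.2, -2.4]
width: 0.0097
```

Seated with no contact force. Next I'll release, rise and cross over behind the lid with the fingers shut.

Emit:
move_arm(
  targets=[
    [[0, 0, 0.5], [0, 0, 0], -0.57],
    [[0, 0, 0.5], [0, 0, 0], -0.57],
    [[0, 0, 0.5], [0, 0, 0], -0.57],
    [[0, 0, -20], [0, 0, 0], -0.57],
    [[0, 0, -80], [0, 0, 0], -0.5],
    [[0, 0, -140], [0, 0, 0], -0.5],
    [[0, 0, -226], [0, 0, 0], -0.5],
    [[0, 0, -226], [0, 0, 0], -0.5],
  ],
)

```text
time: 46.9
tool_pos: [0.4733, 0.164, 0.2655]
ee_rot: [3.133, -0.002, 1.525]
wrist_force: [-0.4, -0.1, -0.0]
width: 0.0235
```

```bash
python3 - <<'E'
from h import *
im,K,C,T=look('full')
lab=cv2.cvtColor(im,cv2.COLOR_BGR2LAB)
# colour of each tray cell centre and blue left over
y=np.radians(87.4);R=np.array([[np.cos(y),-np.sin(y)],[np.sin(y),np.cos(y)]])
for j in range(5):
    row=[]
    for i in range(4):
        w=np.array([.5365,.1445])+R@np.array([i*32-48+11,j*32-64+11])/1000
        u,v=proj(K,C,[*w,.03])[0].round().astype(int);row.append((int(u),int(v),im[v,u].tolist()) if 0<v<400 else (int(u),int(v)))
    print(row)
b=cv2.inRange(cv2.cvtColor(im,cv2.COLOR_BGR2HSV),(95,80,25),(130,255,255));print('blue px',int((b>0).sum()))
t=viewer.snapshot('top')[:,:,::-1].copy();cv2.imwrite('pics/topF.png',t);a=cv2.imread('pics/top0.png')
# bench slab places now empty?
K,C=cam('top')
for P in [(.572,-.096),(.568,-.233),(.575,-.376),(.442,-.079),(.442,-.228),(.438,-.372)]:
    u,v=proj(K,C,[*P,.01])[0].astype(int);print(P,a[v-8:v+8,u-8:u+8].std(),t[v-8:v+8,u-8:u+8].std())
hs=cv2.inRange(cv2.cvtColor(a,cv2.COLOR_BGR2HSV),(18,110,90),(35,255,255));hs[:,:170]=0;hs[:,300:]=0;hs[:150]=0;hs[210:]=0
print('hasp px',np.argwhere(hs>0).mean(0) if hs.any() else None,np.argwhere(hs>0).min(0),np.argwhere(hs>0).max(0))
E
```

```text
t 46.9 pos [0.4733 0.164  0.2655] rot [ 3.1334e+00 -1.5000e-03  1.5248e+00] F [-0.4 -0.1 -0. ] w 0.0235
[(391, 211, [163, 162, 164]), (392, 191, [165, 164, 167]), (393, 169, [166, 165, 168]), (395, 147, [170, 168, 171])]
[(370, 211, [162, 161, 164]), (371, 191, [167, 166, 169]), (372, 169, [172, 170, 173]), (373, 147, [173, 172, 174])]
[(349, 211, [164, 164, 166]), (349, 191, [168, 168, 170]), (350, 170, [91, 91, 93]), (350, 147, [93, 93, 94])]
[(328, 211, [174, 174, 177]), (328, 191, [167, 167, 170]), (328, 170, [172, 172, 174]), (328, 147, [130, 129, 131])]
[(307, 211, [177, 176, 178]), (307, 191, [89, 88, 90]), (306, 170, [90, 90, 91]), (306, 148, [109, 108, 111])]
blue px 15
(0.572, -0.096) 15.454891510577893 6.9594071524774295
(0.568, -0.233) 16.81482305789496 7.067375248345963
(0.575, -0.376) 20.12437788671114 6.676574973335204
(0.442, -0.079) 11.13698995696994 7.068776690163532
(0.442, -0.228) 10.3371994005601 7.094151034154778
(0.438, -0.372) 14.598918151255798 6.939829575555902
hasp px [179.96969697 203.71515152] [150 180] [207 281]
```

All 20 cells show steel and the bench places are empty. Now I'll go behind the lid.

Emit:
move_arm(
  targets=[
    [[60, -4, -15], [0, 0, -10], -1],
    [[120, -7, -15], [0, 0, -20], -1],
    [[236, -13, -15], [0, 0, -90], -1],
    [[236, -13, -15], [0, 0, -90], -1],
    [[236, -13, -15], [0, 0, -90], -1],
    [[236, -13, -15], [0, 0, -90], -1],
    [[236, -13, -15], [0, 0, -90], -1],
    [[236, -13, -15], [0, 0, -90], -1],
    [[236, -13, -15], [0, 0, -90], -1],
    [[236, -13, -15], [0, 0, -90], -1],
    [[236, -13, -15], [0, 0, -90], -1],
    [[236, -13, -15], [0, 0, -90], -1],
    [[236, -13, -15], [0, 0, -90], -1],
  ],
)

```text
time: 48.62
tool_pos: [0.4697, 0.4, 0.2747]
ee_rot: [-3.141, -0.0, 3.095]
wrist_force: [0.0, 0.3, -0.4]
width: 0.0003
```

```bash
python3 - <<'E'
from h import *
print(status.get_obs()['joint_positions'].round(2))
print(rel((.470,.375,.11),np.radians(177.4)))
im=cv2.imread('pics/topF.png');a=viewer.snapshot('side')[:,:,::-1].copy();cv2.imwrite('pics/sideF.png',a)
K,C=cam('top')
# lid outer edge expected at 2.1 vs top picture: brown extent left along row 180
h=cv2.cvtColor(cv2.imread('pics/top0.png'),cv2.COLOR_BGR2HSV)
m=cv2.inRange(h,(5,90,40),(22,255,255))
for r in (160,200): 
    c=np.flatnonzero(m[r,170:300])+170;print(r,c.min(),c.max(),plane(K,C,(c.min(),r),.1595).round(4),plane(K,C,(c.min(),r),.141).round(4))
E
```

```text
[ 0.61  0.24  1.06 -0.    1.84 -0.91]
(array([ -1.5, -24.8, 164.7]), array([-0. , -0. , -0.1]))
160 194 279 [[0.5914 0.3106 0.1595]] [[0.5953 0.3161 0.141 ]]
200 190 277 [[0.4711 0.3184 0.1595]] [[0.4732 0.3241 0.141 ]]
```

Emit:
move_arm(
  targets=[
    [[0, -20, 50], [0, 0, 0], -1],
    [[0, -20, 100], [0, 0, 0], -1],
    [[0, -20, 140], [0, 0, 0], -1],
    [[0, -20, 165], [0, 0, 0], -1],
    [[0, -20, 165], [0, 0, 0], -1],
    [[0, -35, 165], [0, 0, 0], -1],
    [[0, -45, 165], [0, 0, 0], -1],
    [[0, -55, 165], [0, 0, 0], -1],
    [[0, -65, 165], [0, 0, 0], -1],
    [[0, -75, 165], [0, 0, 0], -1],
  ],
)

```text
time: 49.92
tool_pos: [0.4678, 0.33, 0.1142]
ee_rot: [3.129, 0.006, 3.097]
wrist_force: [-0.6, 9.9, 8.3]
width: 0.0005
```

Emit:
move_arm(
  targets=[
    [[0, -8, -2], [0, 0, 0], -1],
    [[0, -16, -5], [0, 0, 0], -1],
    [[0, -24, -8], [0, 0, 0], -1],
    [[0, -32, -12], [0, 0, 0], -1],
    [[0, -40, -16], [0, 0, 0], -1],
    [[0, -48, -22], [0, 0, 0], -1],
  ],
)

```text
time: 50.68
tool_pos: [0.4633, 0.2758, 0.131]
ee_rot: [-3.139, -0.002, 3.095]
wrist_force: [-0.6, 2.1, -1.5]
width: 0.0007
```

Emit:
move_arm(
  targets=[
    [[0, -10, -9], [0, 0, 0], -1],
    [[0, -21, -18], [0, 0, 0], -1],
    [[0, -31, -24], [0, 0, 0], -1],
    [[0, -41, -28], [0, 0, 0], -1],
    [[0, -50, -27], [0, 0, 0], -1],
    [[0, -60, -26], [0, 0, 0], -1],
    [[0, -70, -25], [0, 0, 0], -1],
    [[0, -79, -23], [0, 0, 0], -1],
    [[0, -88, -19], [0, 0, 0], -1],
    [[0, -97, -15], [0, 0, 0], -1],
    [[0, -106, -11], [0, 0, 0], -1],
    [[0, -114, -6], [0, 0, 0], -1],
    [[0, -121, 0], [0, 0, 0], -1],
    [[0, -129, 7], [0, 0, 0], -1],
  ],
)

```text
time: 52.42
tool_pos: [0.4579, 0.1475, 0.1245]
ee_rot: [-3.14, -0.0, 3.096]
wrist_force: [0.9, -0.2, 1.8]
width: 0.0005
```

Emit:
move_arm(
  targets=[
    [[0, -7, 6], [0, 0, 0], -1],
    [[0, -13, 13], [0, 0, 0], -1],
    [[0, -19, 21], [0, 0, 0], -1],
    [[0, -24, 30], [0, 0, 0], -1],
    [[0, -29, 38], [0, 0, 0], -1],
    [[0, -33, 46], [0, 0, 0], -1],
    [[0, -36, 52], [0, 0, 0], -1],
    [[0, -37, 56], [0, 0, 0], -1],
    [[0, -37, 58], [0, 0, 0], -1],
    [[0, -37, 59], [0, 0, 0], -1],
    [[0, -37, 59], [0, 0, 0], -1],
  ],
)

```text
time: 53.8
tool_pos: [0.4563, 0.1111, 0.0667]
ee_rot: [-3.14, -0.0, 3.096]
wrist_force: [-2.6, -1.5, 5.4]
width: 0.0004
```

Emit:
move_arm(
  targets=[
    [[0, 0, 1], [0, 0, 0], -1],
    [[0, 0, 2], [0, 0, 0], -1],
    [[0, 0, 2], [0, 0, 0], -1],
    [[0, 0, 2], [0, 0, 0], -1],
  ],
)

```text
time: 54.3
tool_pos: [0.4564, 0.1111, 0.0666]
ee_rot: [-3.14, 0.0, 3.096]
wrist_force: [-6.5, -1.9, 14.4]
width: 0.0008
```

The lid hits a hard stop at 66.6 mm, so it is shut. Next is the hasp.

Emit:
move_arm(
  targets=[
    [[0, 0, -50], [0, 0, 0], -1],
    [[0, 0, -110], [0, 0, 0], -1],
    [[-80, -73, -135], [0, 0, 90], -0.7],
    [[-80, -73, -135], [0, 0, 90], -0.7],
    [[-80, -73, -135], [0, 0, 90], -0.7],
    [[-80, -73, -135], [0, 0, 90], -0.7],
    [[-80, -73, -135], [0, 0, 90], -0.7],
    [[-80, -73, -135], [0, 0, 90], -0.7],
    [[-80, -73, -135], [0, 0, 90], -0.7],
    [[-80, -73, -135], [0, 0, 90], -0.7],
    [[-80, -73, -135], [0, 0, 90], -0.7],
    [[-80, -73, -135], [0, 0, 90], -0.7],
    [[-80, -73, -135], [0, 0, 90], -0.7],
    [[-80, -73, -135], [0, 0, 90], -0.7],
  ],
)

```text
time: 56.05
tool_pos: [0.533, 0.0347, 0.1989]
ee_rot: [-3.141, 0.001, 1.525]
wrist_force: [0.6, -0.1, 0.7]
width: 0.0137
```

```bash
python3 - <<'E'
from h import *
im,K,C,T=look('hasp')
h=cv2.cvtColor(im,cv2.COLOR_BGR2HSV)
m=cv2.inRange(h,(18,100,70),(35,255,255));m[245:]=0
for c in cv2.findContours(m,cv2.RETR_EXTERNAL,cv2.CHAIN_APPROX_NONE)[0]:
    if cv2.contourArea(c)>30:
        u,v,w,hh=cv2.boundingRect(c);print('yellow',(u,v,w,hh),'top z.05',plane(K,C,(u,v),.05)[0].round(4),'bot',plane(K,C,(u+w,v+hh),.05)[0].round(4),'z.08',plane(K,C,(u,v),.08)[0].round(4),plane(K,C,(u+w,v+hh),.08)[0].round(4))
s=viewer.snapshot('side')[:,:,::-1].copy();cv2.imwrite('pics/side2.png',s)
a=cv2.resize(im[130:290,190:440],None,fx=2,fy=2)
b=cv2.resize(s[190:310,200:350],None,fx=2.66,fy=2.66);b=b[:320]
v=np.zeros((320,a.shape[1]+b.shape[1],3),np.uint8);v[:a.shape[0],:a.shape[1]]=a;v[:b.shape[0],a.shape[1]:]=b
cv2.imwrite('pics/haspv.png',v)
E
```

```text
t 56.05 pos [0.533  0.0347 0.1989] rot [-3.1414e+00  8.0000e-04  1.5254e+00] F [ 0.6 -0.1  0.7] w 0.0137
yellow (301, 160, 27, 37) top z.05 [0.5183 0.0685 0.05  ] bot [0.5479 0.0231 0.05  ] z.08 [0.5201 0.0716 0.08  ] [0.5469 0.0304 0.08  ]
yellow (229, 148, 13, 13) top z.05 [0.4369 0.0859 0.05  ] bot [0.4501 0.0704 0.05  ] z.08 [0.4461 0.0874 0.08  ] [0.4581 0.0734 0.08  ]
yellow (385, 147, 13, 13) top z.05 [0.615  0.0788 0.05  ] bot [0.6302 0.0633 0.05  ] z.08 [0.6079 0.081  0.08  ] [0.6217 0.0669 0.08  ]
yellow (219, 4, 15, 16) top z.05 [0.4439 0.2309 0.05  ] bot [0.4576 0.2156 0.05  ] z.08 [0.4524 0.2191 0.08  ] [0.4648 0.2053 0.08  ]
yellow (393, 3, 15, 17) top z.05 [0.6214 0.2235 0.05  ] bot [0.6372 0.2073 0.05  ] z.08 [0.6137 0.2124 0.08  ] [0.628  0.1977 0.08  ]
```

The yellow hasp is at about (301-328,160-197). That puts it 30 mm wide at x 0.518-0.548, with its end at y 0.023 and z 0.05, so it stands straight out at about 90°. I'll press it down from above, then sweep it in.

Emit:
move_arm(
  targets=[
    [[0, 0, 60], [0, 0, 0], -0.7],
    [[0, 0, 110], [0, 0, 0], -0.7],
    [[0, 0, 135], [0, 0, 0], -0.7],
    [[0, 0, 143], [0, 0, 0], -0.7],
    [[0, 0, 149], [0, 0, 0], -0.7],
    [[0, 0, 155], [0, 0, 0], -0.7],
    [[0, 0, 161], [0, 0, 0], -0.7],
    [[0, 0, 167], [0, 0, 0], -0.7],
    [[0, 0, 173], [0, 0, 0], -0.7],
    [[0, 0, 176], [0, 0, 0], -0.7],
    [[0, 0, 176], [0, 0, 0], -0.7],
  ],
)

```text
time: 57.52
tool_pos: [0.5325, 0.0345, 0.0225]
ee_rot: [-3.14, 0.001, 1.525]
wrist_force: [0.4, 0.3, -0.4]
width: 0.0141
```

Now sweep in toward the case front until it makes contact.

Emit:
move_arm(
  targets=[
    [[4, 0, 0], [0, 0, 0], -0.7],
    [[8, 0, 0], [0, 0, 0], -0.7],
    [[12, 0, 0], [0, 0, 0], -0.7],
    [[15, 0, 0], [0, 0, 0], -0.7],
    [[18, 0, 0], [0, 0, 0], -0.7],
    [[18, 0, 0], [0, 0, 0], -0.7],
  ],
)

```text
time: 58.28
tool_pos: [0.5337, 0.053, 0.023]
ee_rot: [-3.141, 0.0, 1.525]
wrist_force: [-0.3, 0.1, 0.1]
width: 0.014
```

Emit:
move_arm(
  targets=[
    [[1, 0, 0], [0, 0, 0], -0.7],
    [[2, 0, 0], [0, 0, 0], -0.7],
    [[3, 0, 0], [0, 0, 0], -0.7],
    [[3, 0, 0], [0, 0, 0], -0.7],
  ],
)

```text
time: 58.78
tool_pos: [0.5337, 0.0543, 0.0229]
ee_rot: [-3.141, 0.003, 1.525]
wrist_force: [-0.6, -5.0, -0.3]
width: 0.014
```

Emit:
move_arm(
  targets=[
    [[1, 0, 0], [0, 0, 0], -0.7],
    [[2, 0, 0], [0, 0, 0], -0.7],
    [[2, 0, 0], [0, 0, 0], -0.7],
  ],
)

```text
time: 59.15
tool_pos: [0.5338, 0.0543, 0.023]
ee_rot: [-3.141, 0.007, 1.524]
wrist_force: [-0.6, -10.3, 0.1]
width: 0.0145
```

Emit:
move_arm(
  targets=[
    [[-10, 0, 0], [0, 0, 0], -0.7],
    [[-40, 0, 0], [0, 0, 0], -0.7],
    [[-70, 0, -60], [0, 0, 0], -0.7],
    [[-100, 0, -120], [0, 0, 0], -0.7],
    [[-140, 0, -180], [0, 0, 0], -0.7],
    [[-140, 0, -180], [0, 0, 0], -0.7],
    [[-140, 0, -180], [0, 0, 0], -0.7],
    [[-140, 0, -180], [0, 0, 0], -0.7],
  ],
)

```text
time: 60.15
tool_pos: [0.5265, -0.0809, 0.2003]
ee_rot: [-3.137, -0.001, 1.526]
wrist_force: [-0.5, -0.0, -0.3]
width: 0.0145
```

```bash
python3 - <<'E'
from h import *
im,K,C,T=look('end')
h=cv2.cvtColor(im,cv2.COLOR_BGR2HSV)
m=cv2.inRange(h,(18,100,70),(35,255,255));m[245:]=0
for c in cv2.findContours(m,cv2.RETR_EXTERNAL,cv2.CHAIN_APPROX_NONE)[0]:
    if cv2.contourArea(c)>10:
        u,v,w,hh=cv2.boundingRect(c);print('yellow',(u,v,w,hh),'z.05',plane(K,C,(u,v),.05)[0].round(4),plane(K,C,(u+w,v+hh),.01)[0].round(4))
P=proj(K,C,[[.533,.0626,.05],[.533,.0626,.008],[.518,.0626,.05],[.548,.0626,.05]]);print(P.round())
t=viewer.snapshot('top')[:,:,::-1].copy();s=viewer.snapshot('side')[:,:,::-1].copy()
u,v=P[0].astype(int)
a=cv2.resize(im[max(0,v-50):v+50,u-60:u+60],(480,400),interpolation=cv2.INTER_CUBIC)
b=cv2.resize(t[100:290,170:330],(320,380))
w=np.zeros((400,800,3),np.uint8);w[:400,:480]=a;w[:380,480:]=b
cv2.imwrite('pics/endv.png',w)
d=cv2.absdiff(t,cv2.imread('pics/top0.png')).max(2)
print('bottle diff',d[255:278,175:200].mean(),'brush diff',d[112:135,305:370].mean(),'red1',d[118:142,262:288].mean(),'red2',d[232:258,336:360].mean(),'greens',d[115:150,385:460].mean())
E
```

```text
t 60.15 pos [ 0.5265 -0.0809  0.2003] rot [-3.1368e+00 -1.2000e-03  1.5258e+00] F [-0.5 -0.  -0.3] w 0.0145
yellow (298, 44, 35, 22) z.05 [0.515  0.0753 0.05  ] [0.5537 0.06   0.01  ]
yellow (224, 30, 15, 17) z.05 [0.4382 0.0923 0.05  ] [0.4426 0.0861 0.01  ]
yellow (393, 29, 15, 18) z.05 [0.6149 0.0848 0.05  ] [0.6432 0.0766 0.01  ]
[[316.  56.]
 [316.  65.]
 [302.  57.]
 [330.  55.]]
bottle diff 0.9217391304347826 brush diff 10.73913043478261 red1 1.1121794871794872 red2 2.6634615384615383 greens 0.8331428571428572
```

View pics/endv.png

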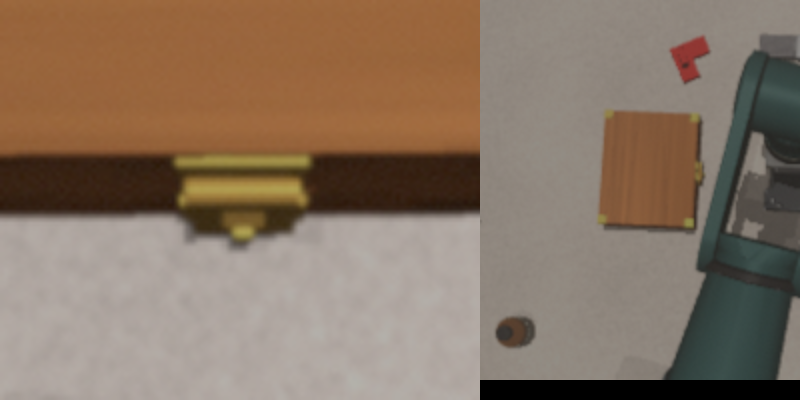

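The lid is shut flush and the hasp hangs flat, with the catch showing through its slot. The brush difference in the top view comes from the arm covering part of it. I'm handing the job in.

```bash
python3 -c "
from bench import order
print(order.close_job())"
```

```text
the job is handed in; nothing more can be done
None
```

All six slabs are back in the tray in one layer, the lid is shut, and the hasp is down flat over the catch. I handed the job in at about 60 s of the 210 s allowed.

**Slabs:** After the last release, steel showed in all 20 tray cells with almost no blue lining visible, and the six places on the bench were empty. The last bar caught on an edge on its first try, at 27 N. I lifted it, shifted it about 1 mm, and it then went in without contact force.

**Lid:** It came to a hard stop at 66.6 mm, against 66 mm nominal, and did not move when pressed harder (14 N).

**Hasp:** The fingers stopped hard within 0.3 mm of where I expected for a flat hasp, at 10 N. The last picture shows the hasp hanging flat with the catch through its slot.

**Bystanders:** The bottle, the green bars and the nearby red look-alike showed no real change between the first and last top views. The second red look-alike differed very slightly. The brush could not be confirmed there, because the arm covered part of it, but the robot never went near it.

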